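Tighten the clamp screw in the terminal box with a T-handle hex key

TASK

The copper bar clamp inside the grey terminal box is loose. Lift the box's blue lid right back until it rests open on its stop, take the red T-handled hex key from its wooden stand and push it fully home in the screw's hexagon socket before you turn it. Then turn it clockwise until the screw stops dead, let go, and leave the key standing in the socket with the lid open.

Things in the scene. Friction and masses are not known exactly. Their poses are not given: they have to be found in the camera images.
- box_centre (a point): Grey open-topped terminal box, fixed to the bench, 125 (x) x 110 (y) x 52 mm high, walls 5 mm, with a hinged blue lid. Point: its middle, 26 mm above the bench; x points from the tab (robot) side to the hinge side, y along the hinge, z up. In it a 60 x 60 mm steel clamp block, centred 12 mm nearer the tab side, rises to 34 mm above the bench; the cap screw is sunk flush in it.
- box_lid (a joint): Lid angle, rad: 0 shut (level), growing as it opens up and back, 1.92 against its stop. The lid is light (0.18 kg), its hinge nearly free: let go below 1.57 it falls shut, well past upright (from about 1.7) it falls on to its stop and stays. Opening by a is a rotation by +a about the y axis of point lid_hinge.
- lid_hinge (a point): Middle of the lid's hinge line, 64.5 mm from the box centre along the box's x, 52.5 mm above the bench. Turns with the lid; its y axis is the hinge line. Wide open, the lid's tab reaches about 210 mm above the bench. Beyond x = 0.68 m a wall cupboard hangs 0.43 m above the bench.
- lid_tab (a point): Grip point on the black pull tab on the lid's front edge: tab 26 mm wide (along y), 42 mm long (along x), 8 mm thick; the point is on its centre line at half thickness, 18 mm from its free end, 151 mm from the hinge line. Shut, the tab lies level 55.5 mm above the bench, free below; upright, it points up. Pinched from above on its two sides (across y) it can pivot between the fingers.
- clamp_screw (a joint): Turn of the cap screw, rad, growing clockwise seen from above: starts loose at 0 to 0.25, stops dead at 1.15 (fully tight). It stays where it is left; friction about 0.2 N m. It can only be turned with the key.
- socket_mouth (a point): Middle of the mouth of the screw's hexagon socket, flush with the clamp block's top, 34 mm above the bench. Round head 37 mm in diameter; socket 18.2 mm across flats, 20 mm deep, edge chamfered 1.8 mm. The frame turns with the screw: z up; socket flats face the x axis and every 60 degrees from it.
- socket_floor (a point): Middle of the flat floor of the hexagon socket, 20 mm below its mouth, 14 mm above the bench. Same axes as socket_mouth.
- key_handle (a point): Centre of the red cross-handle of the loose hex key (about 0.25 kg): a bar with black ends, 110 mm long (along the key's y), 18 mm wide (along its x), 26 mm high, its middle 103 mm above the key's tip. Grip it in the middle across its 18 mm width. z points up along the key.
- hex_key: The key; origin at its lower tip, z up to the handle. Hexagon shank, 17 mm across flats, last 4 mm tapered to 11.6; round sleeve (33 mm dia) from 66 mm up to the handle at 90. Flats face its x axis and every 60 degrees from it: it enters the socket when its x agrees with the socket's x to a whole multiple of 60 degrees (play about 7 degrees either way). Hangs upright in the stand by the sleeve, tip 10 mm above the bench.
- key_stand: Pale wooden block, fixed to the bench, 70 x 70 x 76 mm high on a black 74 x 74 mm foot; origin in the middle of its underside, z up. The key hangs in a round hole in its middle, 23 mm in diameter and 71 mm deep, its sleeve resting on the top; draw it straight up by 70 mm or more. To the right of box and stand a fixed frame full of circuit boards, 330 mm high, fills the bench from y = -0.15 to 0.15 m.
There are look-alikes about, which are no part of the job. There is more than one size of the hex_key; the one meant has the size given above.

How it is judged:
By the outcome, as a careful person would: the job done as asked, in the order asked, and still so for the second after the job is handed in, with the robot touching nothing.
It also fails if it takes over 58 s, if anything falls off the work surface, if the arm or the gripper's body presses on something with over 40 N, if the wrist force passes 120 N, or if a joint passes its speed limit or range.

ROBOT

A 6-joint arm with a two-finger parallel gripper is mounted at the origin on a cart in front of the work surface, level with it; the furniture and walls round the work are solid. World frame = base frame: x ahead of the robot, y to its left, z up, the work surface at z = 0. Lengths are in m, angles in degrees, forces in N, time in s.
With the tool pointing down it reaches from about 0.35 to 0.725 m from the base axis. Payload 6 kg.
Tool frame: the origin (TCP) lies at the very end of the fingers, on their centre line; the grasp point (between the pads) lies 19 mm behind it; z points along the fingers, y is the line along which they close (so a half turn about z gives the same grasp; the last joint's range is limited). The gripper opens to 85 mm and grips with 20 to 120 N. Pads are 22 mm wide; open, the fingers measure 114 mm over their backs; the gripper's body (76 mm by 85 mm) begins 54 mm behind the grasp point. The pads swing forward as they close: fully open they stand 13 mm farther back than shut.
Start: joints at [19.12, 2.303, 4.859, 0, -92.561, -19.12], TCP at [0.6, 0, 0.231] pointing down, gripper open.
Joint ranges: [-146.85, 146.85], [-73.84, 115.35], [-62.03, 85.46], [-188.31, 113.3], [-161.28, -10.13], [-171.36, 171.36]. Speed limits (degrees/s): [147.25, 147.25, 172.46, 180, 180, 180].

INTERFACE

Orientations are given as [roll, pitch, yaw] about the fixed x, y, z axes, in that order (R = Rz(yaw) Ry(pitch) Rx(roll)).
In Python, from station import env gives the robot as it stands.
- The arm moves only by the tool apply_moves, never from a script. Its argument "series" is a list of rows, each an object with "turn": the turn, a rotation vector about the tool's x, y, z in rad, a list of three; "delta_pos": the shift along the tool's x, y, z in m, a list of three; "jaw": the closure, from -1 (fully open) to 1 (shut). A call has 1 to 5 rows; each row is the pose to reach, as a shift and turn from the pose commanded when the call began, along the tool's axes at that moment; what a row does not reach only later rows make up. A row lasts 1/8 s, in which the tool goes at most 62.5 mm and 10.7 degrees, less where a joint would pass 70% of its speed; a pose out of reach is approached as far as the arm can. A call with a gripper value outside its range is refused whole. The fingers move at their own pace and stop on an object; the grip force is fixed at half the most. Time passes only in rows, so rows that repeat a pose let the fingers close. It gives the time, the measured TCP pose, the force, the opening and the grip force at its end, in the units of the state.
- env.read_state(): the state, without advancing time (a new reading comes with each control period).
- env.get_image(name): name is "scene" or "side" or "wrist"; returns a dict with "color" (400x640x3 uint8, red, green, blue), "fov_y" (degrees; the focal length in pixels is half the picture's height over the tangent of half this angle, whatever the lens; pixels are square), "cx", "cy" (the principal point, pixels), "camera_from_world" (4x4, takes a point from world to camera coordinates). Camera axes: x right, y up, looking along -z (the intrinsics and any distortion apply to the point x, -y, -z); pixel columns grow to the right and rows downward; lengths in m; the calibration is good to about 2 mm. A picture is of the moment at which its call begins. There is no depth.
- env.hand_in(): hands the job in; it is judged then, once.
Trained networks look in a picture, given as the dict that the camera call returned (one of the last four; its "shot" number tells which), for a name from the list of things; names that differ only in an ending like _2 or _b are one class to them, and where a whole thing is asked for, a point or a joint stands for the part that bears it (a point fixed in the world has none). Each returns a list of dicts, best first, with "conf" (0 to 1); they miss things now and then, are a little off and sometimes report something else, mostly with a low value. They report only what shows in the picture. A call takes as long as a camera call. They do not tell look-alikes from the thing itself.
- env.cut_out(query, picture): "pixels" (400x640 bool, what is visible of it) and "bbox" ([centre column, centre row, width, height] in pixels, round what is visible of it).
The state is a dict: "time": time; "joints": joint angles; "qd": joint speeds; "effort": joint torques, N m; "eef_pos": TCP position; "ee_rot": TCP orientation; "ft_force": force on the tool from outside, world axes, zero at the start; "ft_torque": the same for the moment, N m; "grip_width": finger opening in m; "gripper_force": force on a finger pad.
Only numpy, scipy, OpenCV 4.12 (cv2) and the standard library are available. Lean on these libraries where they do the work, as an engineer would, in place of code of your own. Each camera call takes 0.05 s, during which the arm holds its last target. There are 200 camera calls.

## Working session

There is one attempt and no reset: what is moved stays moved. The work goes in short steps, Python scripts to look and compute and a tool call to move; the robot and the scene stay as the last step left them, time stands still between calls to the robot, and variables do not carry over. Pictures are saved under pics/ and viewed, at most 10 in all, crops included, and the job is handed in when it is done.

Besides the shell and the picture viewer there is one more tool, called after "Call:" as a command line: name --argument value ..., lists and objects as JSON in quotes. apply_moves: Moves the arm, as the interface text tells. Its arguments: {"type":"object","properties":{"series":{"type":"array","items":{"type":"object","properties":{"turn":{"type":"array","items":{"type":"number"}},"delta_pos":{"type":"array","items":{"type":"number"}},"jaw":{"type":"number"}}}}},"required":["series"]}

```bash
mkdir -p pics; ls; cat > h.py <<'E'
import numpy as np,cv2
from station import env
def shot(n,save=None):
    p=env.get_image(n)
    if save: cv2.imwrite('pics/'+save,p['color'][:,:,::-1])
    return p
def f(p): return 200/np.tan(np.radians(p['fov_y'])/2)
def proj(p,P):
    P=np.atleast_2d(P); c=(np.c_[P,np.ones(len(P))]@np.array(p['camera_from_world']).T)[:,:3]
    return np.c_[p['cx']+f(p)*c[:,0]/-c[:,2], p['cy']+f(p)*c[:,1]/c[:,2]]
def ray(p,u,v):
    T=np.array(p['camera_from_world']);R=T[:3,:3];o=-R.T@T[:3,3]
    d=R.T@np.array([(u-p['cx'])/f(p),-(v-p['cy'])/f(p),-1]);return o,d
def onz(p,u,v,z):
    o,d=ray(p,u,v);return o+d*(z-o[2])/d[2]
E
python3 - <<'E'
from h import *
print(env.read_state())
ims=[]
for n in ['scene','side','wrist']:
    p=shot(n,n+'0.png')
    print(n,{k:p[k] for k in p if k not in('color','camera_from_world')},np.round(onz(p,320,200,0),3),np.round(ray(p,0,0)[0],3))
    for q in ['box_lid','lid_tab','hex_key','key_stand','key_handle','box_centre','clamp_screw']:
        try:
            for r in env.cut_out(q,p): print(q,round(r['conf'],2),np.round(r['bbox'],1),np.round(onz(p,*r['bbox'][:2],0.05),3))
        except Exception as e: print(q,e)
    ims.append(p['color'][:,:,::-1])
E
```

```text
pics
{'time': 0.0, 'joints': array([ 1.91203652e+01,  2.33900774e+00,  4.79980503e+00, -2.67511678e-02,
       -9.25606578e+01, -1.91194354e+01]), 'qd': array([-0.06261513, -0.04867823,  0.11084139, -0.01592637, -0.01268825,
       -0.04895897]), 'effort': array([-7.27207535e-04, -3.68200672e+01,  3.47413230e+01,  6.93227157e+00,
       -5.48646509e-03, -9.47124363e-06]), 'eef_pos': array([5.99664550e-01, 8.90652617e-05, 2.30250531e-01]), 'ee_rot': array([ 1.79896894e+02, -7.45582467e-03, -8.99978916e+01]), 'ft_force': array([-0.1948405 ,  0.14920149,  0.09898244]), 'ft_torque': array([ 0.00953009, -0.03606105, -0.01167315]), 'gripper_force': 0.0, 'grip_width': 0.08567867565207182}
scene {'fov_y': 55.98835548735507, 'cx': 315.6716953872764, 'cy': 200.03981551933072, 'shot': 1} [0.539 0.203 0.   ] [0.041 1.002 0.519]
box_lid 0.86 [331.9 196.6  53.5  27.2] [0.473 0.249 0.05 ]
lid_tab 0.83 [326.  196.7  62.7  32.2] [0.486 0.257 0.05 ]
hex_key 0.72 [286.  205.4  41.2  31.6] [0.551 0.346 0.05 ]
key_stand 0.82 [289.4 237.9  41.7  43. ] [0.46 0.46 0.05]
key_stand 0.58 [326.9 198.1  62.6  30
[... 690 characters left out ...]
.379 0.05 ]
key_stand 0.76 [292.8 240.2  53.3  57.7] [0.464 0.447 0.05 ]
key_stand 0.73 [346.  184.6  81.7  54.2] [0.486 0.26  0.05 ]
key_handle 0.88 [291.1 208.9  60.9  39.2] [0.524 0.388 0.05 ]
key_handle 0.59 [331.9 268.8  46.9  37.3] [0.365 0.452 0.05 ]
box_centre 0.88 [342.9 193.7  82.2  70.7] [0.473 0.286 0.05 ]
wrist {'fov_y': 61.92286763674102, 'cx': 322.0236977062572, 'cy': 204.90443301030507, 'shot': 3} [0.602 0.037 0.   ] [ 0.6   -0.081  0.373]
box_lid 0.46 [416.4 367.6  13.9  27.7] [0.485 0.236 0.05 ]
lid_tab 0.57 [414.8 367.7   8.9  30.2] [0.487 0.236 0.05 ]
key_stand 0.27 [416.2 365.4  10.6  33.4] [0.485 0.232 0.05 ]
box_centre 0.64 [416.4 366.5   8.6  28.3] [0.485 0.234 0.05 ]
```

```bash
python3 - <<'E'
import cv2,numpy as np
a=cv2.imread('pics/scene0.png')[150:300,220:420];b=cv2.imread('pics/side0.png')[140:300,240:440]
a=cv2.resize(a,(800,600),interpolation=3)
b=cv2.resize(b,(750,600),interpolation=3)
cv2.imwrite('pics/b.png',b);cv2.imwrite('pics/a.png',a)
E
```

```text
(no output)
```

View pics/b.png

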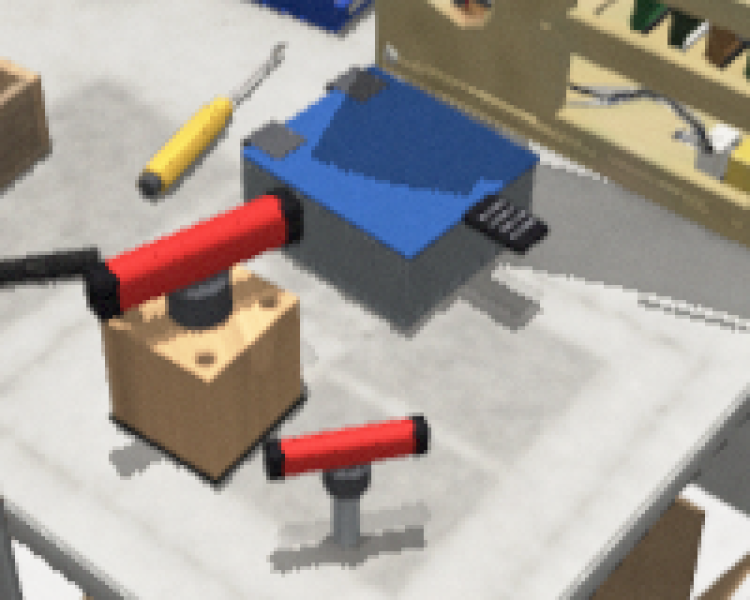

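View pics/scene0.png

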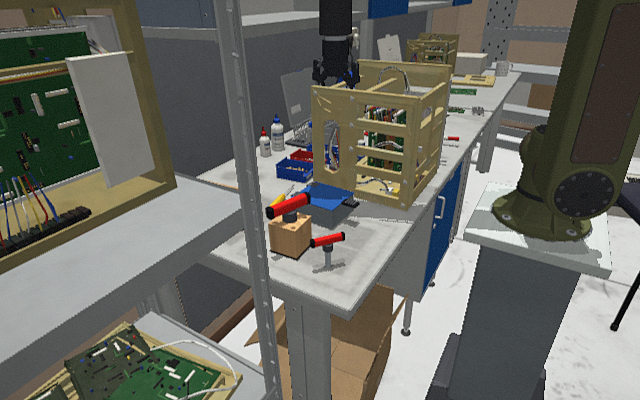

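The side view shows the box and its blue lid, with the tab towards the robot at about (374,199). The large key is in the stand at about (291,209), and a smaller look-alike stands at (332,259). I'll check where the gripper is relative to the board frame.

View pics/wrist0.png

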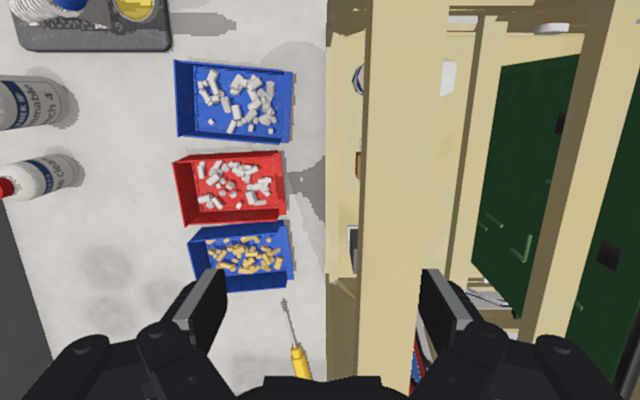

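```bash
python3 - <<'E'
from h import *
p=shot('scene');print(proj(p,[[.6,0,.231],[.6,0.15,.33],[.6,0.15,0],[.5,.15,.33],[.4,.15,.33],[.68,.15,.43],[.68,.4,.43]]).round())
# frame near vertical posts px (314,85),(450? )
for u,v in [(313,86),(408,88),(405,207),(450,68)]: print(onz(p,u,v,.33).round(3),onz(p,u,v,0).round(3))
T=np.array(shot('wrist')['camera_from_world']);print(T.round(3))
E
```

```text
[[336. 101.]
 [308.  76.]
 [312. 188.]
 [342.  79.]
 [379.  82.]
 [281.  33.]
 [210.  44.]]
[0.52  0.251 0.33 ] [ 1.358 -1.061  0.   ]
[0.318 0.179 0.33 ] [ 0.803 -1.259  0.   ]
[0.141 0.682 0.33 ] [0.315 0.123 0.   ]
[ 0.3  -0.1   0.33] [ 0.752 -2.025  0.   ]
[[-1.     0.001  0.001  0.6  ]
 [-0.001 -0.949 -0.315  0.042]
 [ 0.    -0.315  0.949 -0.38 ]
 [ 0.     0.     0.     1.   ]]
```

The wrist view shows the frame below and to the right (x under 0.6). I'll go straight up first, then across towards the box.

Call:
apply_moves --series '[{"delta_pos": [0, 0, -0.06], "turn": [0, 0, 0], "jaw": -1}, {"delta_pos": [0, 0, -0.12], "turn": [0, 0, 0], "jaw": -1}, {"delta_pos": [0, 0, -0.15], "turn": [0, 0, 0], "jaw": -1}, {"delta_pos": [-0.05, 0.03, -0.15], "turn": [0, 0, 0], "jaw": -1}, {"delta_pos": [-0.1, 0.06, -0.15], "turn": [0, 0, 0], "jaw": -1}]'

```text
time: 1.92
eef_pos: [0.5395, 0.1008, 0.3811]
ee_rot: [180.0, 0.0, -90.1]
ft_force: [0.3, 1.8, -1.8]
grip_width: 0.0854
gripper_force: 0.0
```

Call:
apply_moves --series '[{"delta_pos": [-0.05, 0.02, 0], "turn": [0, 0, 0], "jaw": -1}, {"delta_pos": [-0.1, 0.04, 0], "turn": [0, 0, 0], "jaw": -1}, {"delta_pos": [-0.15, 0.06, 0], "turn": [0, 0, 0], "jaw": -1}, {"delta_pos": [-0.2, 0.08, 0], "turn": [0, 0, 0], "jaw": -1}, {"delta_pos": [-0.24, 0.08, 0], "turn": [0, 0, 0], "jaw": -1}]'

```text
time: 2.55
eef_pos: [0.4587, 0.3418, 0.3822]
ee_rot: [-179.9, 0.1, -89.9]
ft_force: [0.9, -0.7, 0.2]
grip_width: 0.0853
gripper_force: 0.0
```

```bash
python3 - <<'E'
from h import *
s=env.read_state();print(s['time'],s['eef_pos'],s['ee_rot'])
p=shot('wrist','w1.png')
for q in ['box_lid','lid_tab','hex_key','key_stand','key_handle','box_centre']:
    for r in env.cut_out(q,p): print(q,round(r['conf'],2),np.round(r['bbox'],1),np.round(onz(p,*r['bbox'][:2],0.0555),3))
np.save('w1.npy',p,allow_pickle=True)
E
```

```text
2.55 [0.4586685  0.34184913 0.38221399] [-1.79948425e+02  8.11329813e-02 -8.98857893e+01]
box_lid 0.96 [312.2  89.6 128.9  97.5] [0.472 0.256 0.055]
lid_tab 0.92 [312.3  90.2 126.4  95.9] [0.472 0.256 0.055]
hex_key 0.89 [307.2 226.   42.   82. ] [0.481 0.451 0.055]
hex_key 0.87 [387.5 228.9  42.   42.1] [0.359 0.455 0.055]
key_stand 0.97 [308.2 212.2  51.3  63.3] [0.479 0.429 0.055]
key_stand 0.34 [309.9 228.6  38.2  79.1] [0.477 0.455 0.055]
key_handle 0.78 [309.6 223.8  40.6  87.3] [0.477 0.447 0.055]
key_handle 0.64 [383.8 227.3  37.   42.7] [0.365 0.453 0.055]
box_centre 0.61 [308.6  90.7 129.1  90.5] [0.476 0.257 0.055]
```

View pics/w1.png

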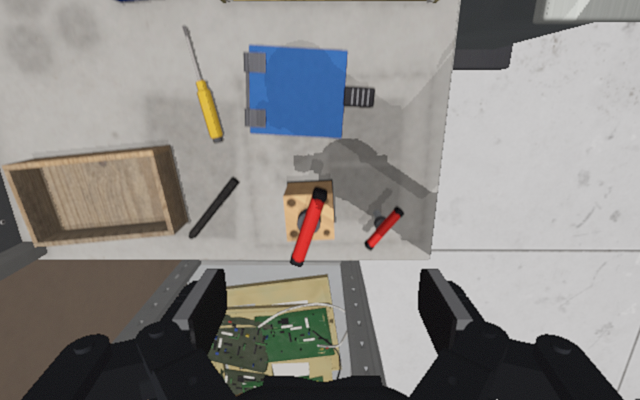

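The wrist view shows the lid at (297,91) with its tab at (360,97), the correct long-handled key in the stand at (309,226), and the small look-alike at (385,228). Next I'll compute the poses.

```bash
cat >> h.py <<'E'
def rectz(p,m,z):
    ys,xs=np.nonzero(m); pts=np.array([onz(p,u,v,z)[:2] for u,v in zip(xs,ys)],np.float32)
    return cv2.minAreaRect(pts*1000), pts
def big(m):
    n,l,s,c=cv2.connectedComponentsWithStats(m.astype(np.uint8)); return l==1+np.argmax(s[1:,4])
E
python3 - <<'E'
from h import *
p=np.load('w1.npy',allow_pickle=True).item()
h=cv2.cvtColor(p['color'],cv2.COLOR_RGB2HSV); H,S,V=[h[...,i].astype(int) for i in range(3)]
win=lambda a,b,c,d:(np.indices(H.shape)[1]>=a)&(np.indices(H.shape)[1]<b)&(np.indices(H.shape)[0]>=c)&(np.indices(H.shape)[0]<d)
print('lid',rectz(p,big((abs(H-108)<14)&(S>120)&win(235,360,30,150)),.059)[0])
print('tab',rectz(p,big((V<75)&win(344,380,80,115)),.0595)[0])
print('handle red',rectz(p,big(((H<8)|(H>172))&(S>150)&win(280,340,180,270)),.124)[0])
m=big((((H<8)|(H>172))&(S>150)|(V<60))&win(285,335,180,272)); print('handle all',rectz(p,m,.12)[0])
print('wood',rectz(p,big((abs(H-15)<8)&(S>70)&(S<200)&win(275,345,175,250)),.076)[0])
E
```

```text
lid ((492.1772766113281, 259.989501953125), (108.46196746826172, 125.43338012695312), 86.97322082519531)
tab ((400.3218688964844, 265.1136169433594), (22.95481300354004, 20.013668060302734), 88.26567840576172)
handle red ((477.9845886230469, 430.1930847167969), (93.032958984375, 18.639421463012695), 72.19100952148438)
handle all ((480.2987060546875, 426.48468017578125), (114.25386810302734, 25.297502517700195), 70.81806945800781)
wood ((477.4209899902344, 420.36700439453125), (69.91376495361328, 89.25797271728516), 3.326504707336426)
```

Call:
apply_moves --series '[{"delta_pos": [0.015, 0.012, 0.046], "turn": [0, 0, 0.18], "jaw": -1}, {"delta_pos": [0.03, 0.024, 0.092], "turn": [0, 0, 0.36], "jaw": -1}, {"delta_pos": [0.045, 0.036, 0.138], "turn": [0, 0, 0.54], "jaw": -1}, {"delta_pos": [0.06, 0.048, 0.184], "turn": [0, 0, 0.72], "jaw": -1}, {"delta_pos": [0.075, 0.06, 0.231], "turn": [0, 0, 0.9], "jaw": -1}]'

```text
time: 3.52
eef_pos: [0.3999, 0.2637, 0.1495]
ee_rot: [180.0, 0.1, -142.0]
ft_force: [0.4, 0.8, 0.1]
grip_width: 0.0853
gripper_force: 0.0
```

Call:
apply_moves --series '[{"delta_pos": [0, 0, 0], "turn": [0, 0, 0.18], "jaw": -1}, {"delta_pos": [0, 0, 0], "turn": [0, 0, 0.36], "jaw": -1}, {"delta_pos": [0, 0, 0], "turn": [0, 0, 0.54], "jaw": -1}, {"delta_pos": [0, 0, 0], "turn": [0, 0, 0.723], "jaw": -1}, {"delta_pos": [0, 0, 0], "turn": [0, 0, 0.723], "jaw": -1}]'

```text
time: 4.15
eef_pos: [0.4003, 0.2644, 0.1508]
ee_rot: [179.9, 0.0, 177.0]
ft_force: [-1.2, 0.7, 0.0]
grip_width: 0.0856
gripper_force: 0.0
```

```bash
python3 - <<'E'
from h import *
s=env.read_state();print(s['time'],s['eef_pos'],s['ee_rot'],s['joints'])
for n in('side','scene'):
    p=shot(n,n+'1.png'); 
    print(n,proj(p,[[.3996,.265,.0555],[.388,.2655,.0595],[.4297,.2632,.0595]]).round(1))
    h=cv2.cvtColor(p['color'],cv2.COLOR_RGB2HSV)
    for r in env.cut_out('lid_tab',p): print(r['conf'],np.round(r['bbox'],1))
a=cv2.imread('pics/side1.png')[140:300,240:440];cv2.imwrite('pics/c.png',cv2.resize(a,(750,600),interpolation=3))
E
```

```text
4.15 [0.40027717 0.26437946 0.15080393] [1.79946983e+02 3.12713276e-02 1.77032732e+02] [ 5.76266721e+01 -1.63703951e+01 -2.05292234e+01  1.21463087e-03
 -8.57796313e+01 -1.50594014e+02]
side [[378.6 201.9]
 [383.4 203.1]
 [367.  193.6]]
0.87 [346.  185.1  79.   55. ]
scene [[354.2 204.2]
 [358.4 204. ]
 [343.9 199.7]]
0.76 [328.8 197.   63.4  32.2]
```

View pics/c.png

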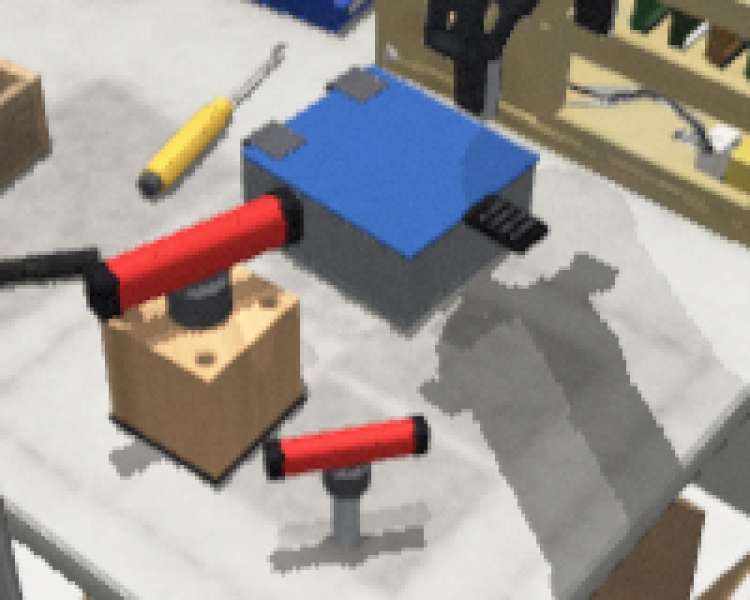

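The gripper is well clear above the tab. The tab's predicted tip at (383,203) matches the picture to about 1 px. I'll descend and pinch.

Call:
apply_moves --series '[{"delta_pos": [0, 0, 0.06], "turn": [0, 0, 0], "jaw": -1}, {"delta_pos": [0, 0, 0.113], "turn": [0, 0, 0], "jaw": -1}, {"delta_pos": [0, 0, 0.113], "turn": [0, 0, 0], "jaw": -1}, {"delta_pos": [0, 0, 0.113], "turn": [0, 0, 0], "jaw": 1}, {"delta_pos": [0, 0, 0.113], "turn": [0, 0, 0], "jaw": 1}]'

```text
time: 4.97
eef_pos: [0.4011, 0.2663, 0.0402]
ee_rot: [179.8, 0.2, 177.0]
ft_force: [0.0, -0.6, 0.4]
grip_width: 0.0514
gripper_force: 0.0
```

Call:
apply_moves --series '[{"jaw": 1, "delta_pos": [0, 0, 0], "turn": [0, 0, 0]}, {"jaw": 1, "delta_pos": [0, 0, 0], "turn": [0, 0, 0]}, {"jaw": 1, "delta_pos": [0, 0, 0], "turn": [0, 0, 0]}]'

```text
time: 5.35
eef_pos: [0.4004, 0.2635, 0.0393]
ee_rot: [-179.8, 0.1, 177.0]
ft_force: [-4.6, -7.4, 9.6]
grip_width: 0.0243
gripper_force: 58.8
```

Call:
apply_moves --series '[{"delta_pos": [-0.0015, 0, -0.019], "turn": [0, 0, 0], "jaw": 1}, {"delta_pos": [-0.0054, 0, -0.0376], "turn": [0, 0, 0], "jaw": 1}, {"delta_pos": [-0.0114, 0, -0.0557], "turn": [0, 0, 0], "jaw": 1}, {"delta_pos": [-0.0197, 0, -0.0729], "turn": [0, 0, 0], "jaw": 1}, {"delta_pos": [-0.0299, 0, -0.0889], "turn": [0, 0, 0], "jaw": 1}]'

```text
time: 5.98
eef_pos: [0.4292, 0.2619, 0.1254]
ee_rot: [-179.8, -0.2, 177.0]
ft_force: [2.9, -4.4, -7.9]
grip_width: 0.0246
gripper_force: 59.5
```

```bash
python3 - <<'E'
from h import *
s=env.read_state();print(s['time'],s['eef_pos'],s['ee_rot'],s['joints'],s['ft_force'],s['grip_width'])
p=shot('side','side2.png')
for r in env.cut_out('lid_tab',p): print(r['conf'],np.round(r['bbox'],1))
a=cv2.imread('pics/side2.png')[100:260,280:480];cv2.imwrite('pics/d.png',cv2.resize(a,(750,600),interpolation=3))
E
```

```text
5.975 [0.42917655 0.26190591 0.12544921] [-1.79800998e+02 -1.74127206e-01  1.76980519e+02] [ 5.43701608e+01 -1.18422073e+01 -1.94403084e+01 -3.97549277e-02
 -8.26633718e+01 -1.47384172e+02] [ 2.86701877 -4.36996387 -7.85072801] 0.024562474901162947
0.6 [341.1 168.2  75.5  28.5]
0.37 [291.4 211.6  60.2  37.6]
```

View pics/d.png

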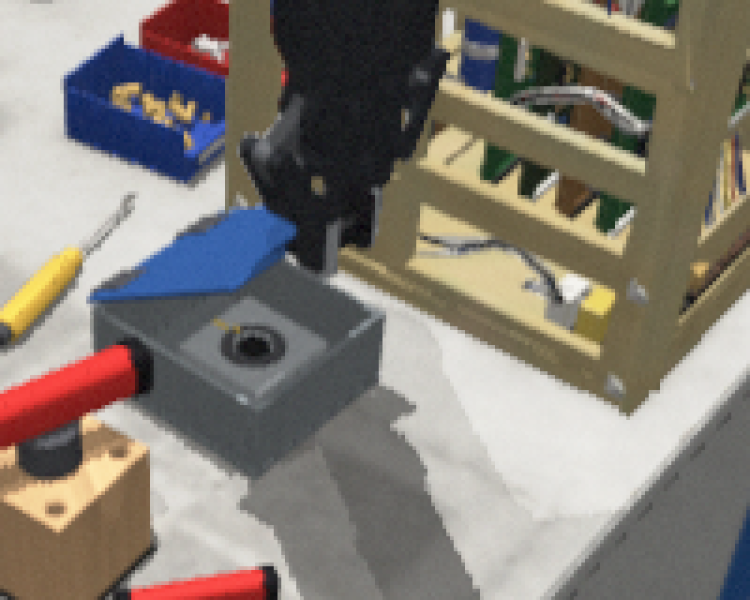

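The lid is coming up in the grip, and the screw shows at about (347,192). I'll carry on round the arc.

Call:
apply_moves --series '[{"delta_pos": [-0.0122, 0, -0.0147], "turn": [0, 0, 0], "jaw": 1}, {"delta_pos": [-0.026, 0, -0.0278], "turn": [0, 0, 0], "jaw": 1}, {"delta_pos": [-0.0413, 0, -0.0391], "turn": [0, 0, 0], "jaw": 1}, {"delta_pos": [-0.0579, 0, -0.0484], "turn": [0, 0, 0], "jaw": 1}, {"delta_pos": [-0.0755, 0, -0.0557], "turn": [0, 0, 0], "jaw": 1}]'

```text
time: 6.7
eef_pos: [0.5045, 0.258, 0.1812]
ee_rot: [-179.8, -0.2, 177.0]
ft_force: [-0.9, -3.8, -5.0]
grip_width: 0.0244
gripper_force: 59.1
```

Call:
apply_moves --series '[{"delta_pos": [-0.0184, 0, -0.005], "turn": [0, 0, 0], "jaw": 1}, {"delta_pos": [-0.0372, 0, -0.0078], "turn": [0, 0, 0], "jaw": 1}, {"delta_pos": [-0.0563, 0, -0.0083], "turn": [0, 0, 0], "jaw": 1}, {"delta_pos": [-0.0726, 0, -0.0068], "turn": [0, 0, 0], "jaw": 1}, {"delta_pos": [-0.0886, 0, -0.0037], "turn": [0, 0, 0], "jaw": 1}]'

```text
time: 7.32
eef_pos: [0.5939, 0.2534, 0.1865]
ee_rot: [-179.9, -0.1, 177.0]
ft_force: [-3.2, -4.0, 3.8]
grip_width: 0.0239
gripper_force: 58.5
```

```bash
python3 - <<'E'
from h import *
s=env.read_state();print(s['time'],s['eef_pos'],s['ee_rot'],s['joints'],s['ft_force'],s['grip_width'])
p=shot('side','side3.png')
for r in env.cut_out('lid_tab',p): print(r['conf'],np.round(r['bbox'],1))
a=cv2.imread('pics/side3.png')[60:260,240:490];cv2.imwrite('pics/e.png',cv2.resize(a,(750,600),interpolation=3))
E
```

```text
7.325 [0.59385752 0.25340176 0.18652265] [-1.79864229e+02 -6.28145282e-02  1.76979967e+02] [ 4.08571900e+01  9.29384182e+00  7.69182480e+00  5.43471768e-02
 -8.85373667e+01 -1.33878602e+02] [-3.23731562 -3.96681103  3.79762779] 0.02390625912122597
0.81 [314.3 138.1  41.6  89.1]
```

View pics/e.png

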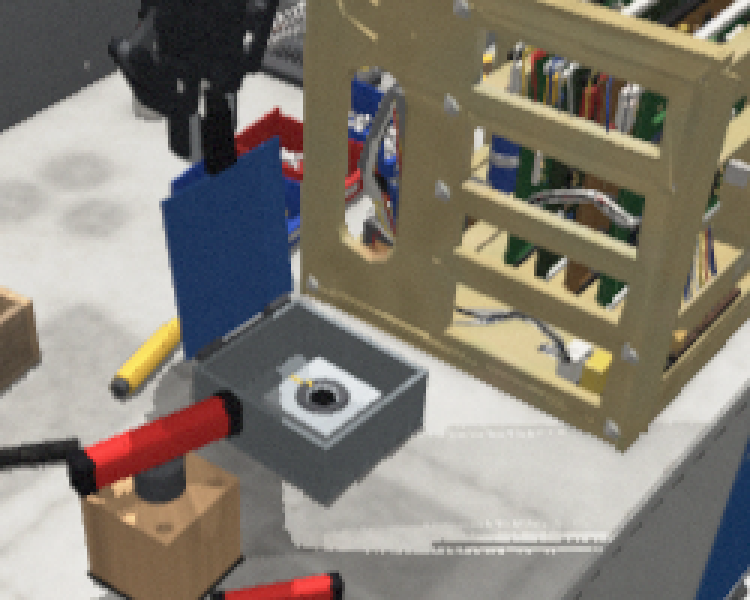

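The lid is past upright. I'll release it, retract and look into the box.

Call:
apply_moves --series '[{"delta_pos": [0, 0, 0], "turn": [0, 0, 0], "jaw": -1}, {"delta_pos": [0, 0, 0], "turn": [0, 0, 0], "jaw": -1}, {"delta_pos": [0, 0, -0.02], "turn": [0, 0, 0], "jaw": -1}, {"delta_pos": [0, 0, -0.06], "turn": [0, 0, 0], "jaw": -1}, {"delta_pos": [0.02, 0, -0.08], "turn": [0, 0, 0], "jaw": -1}]'

```text
time: 8.05
eef_pos: [0.5745, 0.256, 0.2695]
ee_rot: [179.9, 0.2, 177.0]
ft_force: [-1.2, 0.7, 0.4]
grip_width: 0.0858
gripper_force: 0.0
```

Call:
apply_moves --series '[{"delta_pos": [0.06, 0, 0], "turn": [0, 0, 0], "jaw": -1}, {"delta_pos": [0.093, 0, 0.02], "turn": [0, 0, 0], "jaw": -1}, {"delta_pos": [0.093, 0, 0.02], "turn": [0, 0, 0], "jaw": -1}]'

```text
time: 8.43
eef_pos: [0.4789, 0.2611, 0.2465]
ee_rot: [179.9, 0.0, 177.2]
ft_force: [0.0, -1.1, 0.8]
grip_width: 0.0855
gripper_force: 0.0
```

```bash
python3 - <<'E'
from h import *
s=env.read_state();print(s['time'],s['eef_pos'],s['ee_rot'],s['ft_force'])
p=shot('wrist','w2.png');np.save('w2.npy',p,allow_pickle=True)
for q in['socket_mouth','clamp_screw','box_lid','hex_key']:
    for r in env.cut_out(q,p): print(q,r['conf'],np.round(r['bbox'],1),onz(p,*r['bbox'][:2],.034).round(4))
c=proj(p,[.480,.2606,.034])[0];print(c)
u,v=int(c[0]),int(c[1]);a=p['color'][v-45:v+45,u-60:u+60,::-1]
cv2.imwrite('pics/f.png',cv2.resize(a,(800,600),interpolation=cv2.INTER_CUBIC))
E
```

```text
8.425 [0.47893776 0.26108134 0.24647616] [1.79928496e+02 1.54010273e-02 1.77159728e+02] [ 0.04111555 -1.11907363  0.83295165]
socket_mouth 0.68 [318.8 175.9  29.3  28.8] [0.4818 0.2576 0.034 ]
socket_mouth 0.21 [321.9 314.4 139.1 132.1] [0.6601 0.2519 0.034 ]
clamp_screw 0.75 [318.6 175.6  33.7  32.8] [0.4814 0.2574 0.034 ]
box_lid 0.83 [320.4 312.8 138.4 137.5] [0.6576 0.2502 0.034 ]
hex_key 0.96 [529.5  47.1  86.1  70.7] [0.3646 0.4683 0.034 ]
hex_key 0.85 [519.9 182.8 145.6  54.5] [0.5007 0.4774 0.034 ]
[321.44310269 174.16315636]
```

View pics/f.png

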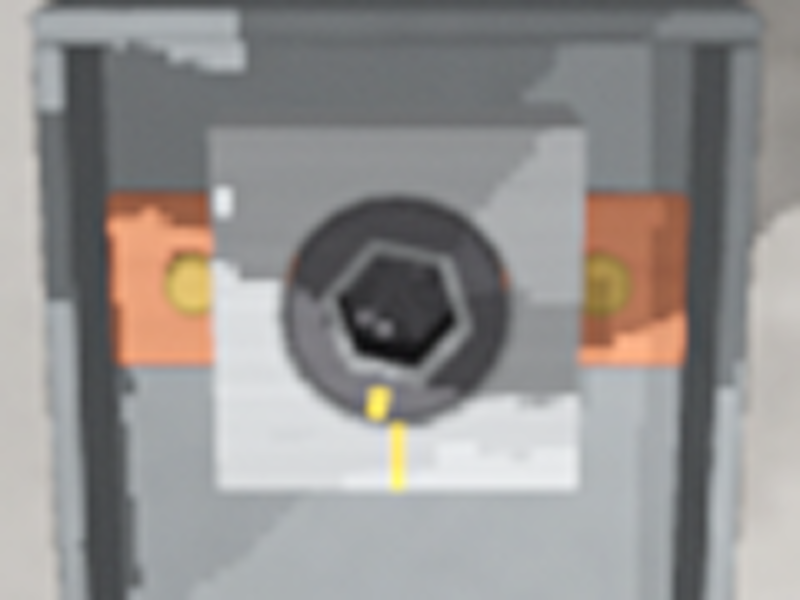

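The crop shows the socket centred at about (320.5,175.5), with the yellow head mark about 11° clockwise of the fixed mark. So the screw is loose at about 0.2 rad. The lid is lying back. Next I'll fit the socket precisely and move over the key.

Call:
apply_moves --series '[{"delta_pos": [0.003, 0.05, -0.005], "turn": [0, 0, -0.18], "jaw": -1}, {"delta_pos": [0.006, 0.1, -0.005], "turn": [0, 0, -0.36], "jaw": -1}, {"delta_pos": [0.0097, 0.14, -0.005], "turn": [0, 0, -0.54], "jaw": -1}, {"delta_pos": [0.0097, 0.167, -0.005], "turn": [0, 0, -0.72], "jaw": -1}, {"delta_pos": [0.0097, 0.167, -0.005], "turn": [0, 0, -0.9], "jaw": -1}]'

```text
time: 9.3
eef_pos: [0.4803, 0.4298, 0.2491]
ee_rot: [-180.0, -0.1, -131.0]
ft_force: [-0.7, 0.0, -0.1]
grip_width: 0.0852
gripper_force: 0.0
```

Call:
apply_moves --series '[{"delta_pos": [0, 0, 0], "turn": [0, 0, -0.18], "jaw": -1}, {"delta_pos": [0, 0, 0], "turn": [0, 0, -0.36], "jaw": -1}, {"delta_pos": [0, 0, 0], "turn": [0, 0, -0.409], "jaw": -1}, {"delta_pos": [0, 0, 0], "turn": [0, 0, -0.409], "jaw": -1}]'

```text
time: 9.8
eef_pos: [0.4807, 0.4281, 0.2504]
ee_rot: [-180.0, -0.0, -108.1]
ft_force: [0.4, 0.6, -0.1]
grip_width: 0.0854
gripper_force: 0.0
```

```bash
cat > m.py <<'E'
from h import *
def screw(p,c0=(.481,.2595)):
    # rectify clamp plane z=.034 at 0.1 mm/px, rows=-x, cols=-y ; world->px homography
    q=np.array([[c0[0]+a,c0[1]+b,.034] for a,b in[(.04,.04),(.04,-.04),(-.04,-.04),(-.04,.04)]])
    dst=np.float32([[0,0],[800,0],[800,800],[0,800]])
    M=cv2.getPerspectiveTransform(proj(p,q).astype(np.float32),dst)
    r=cv2.warpPerspective(p['color'],M,(800,800),flags=cv2.INTER_CUBIC)
    h=cv2.cvtColor(r,cv2.COLOR_RGB2HSV);w=lambda P:np.array([c0[0]+.04-P[1]*1e-4,c0[1]+.04-P[0]*1e-4])
    y=((abs(h[...,0].astype(int)-26)<7)&(h[...,1]>130)&(h[...,2]>120)).astype(np.uint8)
    n,l,s,c=cv2.connectedComponentsWithStats(y)
    for i in range(1,n):
        if s[i,4]>100: print('yellow',s[i,4],w(c[i]).round(4))
    d=((h[...,2]<115)).astype(np.uint8); n,l,s,c=cv2.connectedComponentsWithStats(d)
    for i in range(1,n):
        if s[i,4]>5000:
            pts=cv2.convexHull(np.argwhere(l==i)[:,::-1].astype(np.int32)); e=cv2.fitEllipse(pts)
            print('dark',s[i,4],w(e[0]).round(4),np.round(e[1],0))
    return r
def handle(p,z=.126):
    h=cv2.cvtColor(p['color'],cv2.COLOR_RGB2HSV);H,S=h[...,0].astype(int),h[...,1]
    m=((H<8)|(H>172))&(S>150);n,l,s,c=cv2.connectedComponentsWithStats(m.astype(np.uint8))
    for i in range(1,n):
        if s[i,4]>300: print('red',s[i,4],c[i].round(),rectz(p,l==i,z)[0])
E
python3 - <<'E'
from m import *
s=env.read_state();print(s['time'],s['eef_pos'],s['ee_rot'],s['joints'],s['ft_force'])
p=np.load('w2.npy',allow_pickle=True).item();r=screw(p);cv2.imwrite('pics/rect.png',r[...,::-1][100:700,100:700])
p=shot('wrist','w3.png');handle(p);np.save('w3.npy',p,allow_pickle=True)
E
```

```text
9.8 [0.48068083 0.42810127 0.25042585] [-1.79998296e+02 -2.33147836e-02 -1.08073582e+02] [ 5.94672537e+01  9.18281895e+00  1.42318698e+01  6.72043563e-03
 -9.50714488e+01 -7.75402428e+01] [ 0.38397278  0.55985724 -0.12004778]
yellow 874 [0.5052 0.2578]
yellow 1042 [0.4966 0.255 ]
yellow 4766 [0.4785 0.2932]
yellow 3141 [0.4747 0.2254]
dark 80199 [0.4807 0.2592] [372. 377.]
dark 15306 [0.4507 0.2234] [183. 229.]
dark 6748 [0.4459 0.2642] [120. 539.]
red 968 [437. 163.] ((383.9098205566406, 430.73187255859375), (52.91878890991211, 12.65266227722168), 52.26759338378906)
red 2072 [326. 191.] ((477.2350158691406, 428.41259765625), (90.36177825927734, 17.18369483947754), 72.29686737060547)
```

The screw centre is (0.4807, 0.2592) with socket x at −14.8°, and the head fits a 37.4 mm diameter. The key handle is at (0.4772, 0.4284) with its x at −17.7°. I'll grasp above the sleeve.

Call:
apply_moves --series '[{"delta_pos": [0.0005, 0.0029, 0.06], "turn": [0, 0, 0], "jaw": -1}, {"delta_pos": [0.0005, 0.0029, 0.11], "turn": [0, 0, 0], "jaw": -1}, {"delta_pos": [0.0005, 0.0029, 0.147], "turn": [0, 0, 0], "jaw": -1}, {"delta_pos": [0.0005, 0.0029, 0.147], "turn": [0, 0, 0], "jaw": -1}, {"delta_pos": [0.0005, 0.0029, 0.147], "turn": [0, 0, 0], "jaw": 1}]'

```text
time: 10.48
eef_pos: [0.478, 0.4291, 0.106]
ee_rot: [-179.9, 0.1, -108.0]
ft_force: [0.9, 0.7, 1.2]
grip_width: 0.0701
gripper_force: 0.0
```

Call:
apply_moves --series '[{"delta_pos": [0, 0, 0], "turn": [0, 0, 0], "jaw": 1}, {"delta_pos": [0, 0, 0], "turn": [0, 0, 0], "jaw": 1}, {"delta_pos": [0, 0, 0], "turn": [0, 0, 0], "jaw": 1}, {"delta_pos": [0, 0, 0], "turn": [0, 0, 0], "jaw": 1}, {"delta_pos": [0, 0, 0], "turn": [0, 0, 0], "jaw": 1}]'

```text
time: 11.1
eef_pos: [0.4774, 0.4288, 0.1047]
ee_rot: [-179.9, 0.1, -108.0]
ft_force: [-0.9, -1.0, 4.8]
grip_width: 0.0166
gripper_force: 61.0
```

Call:
apply_moves --series '[{"delta_pos": [0, 0, -0.04], "turn": [0, 0, 0], "jaw": 1}, {"delta_pos": [0, 0, -0.08], "turn": [0, 0, 0], "jaw": 1}, {"delta_pos": [0, 0, -0.12], "turn": [0, 0, 0], "jaw": 1}, {"delta_pos": [0, 0, -0.12], "turn": [0, 0, 0], "jaw": 1}, {"delta_pos": [0, 0, -0.12], "turn": [0, 0, 0], "jaw": 1}]'

```text
time: 11.72
eef_pos: [0.4761, 0.4283, 0.2211]
ee_rot: [179.9, -0.2, -108.0]
ft_force: [-0.0, 0.6, -4.1]
grip_width: 0.0167
gripper_force: 60.2
```

```bash
python3 - <<'E'
from m import *
s=env.read_state();print(s['time'],s['eef_pos'],s['ee_rot'],s['ft_force'],s['ft_torque'],s['grip_width'])
ims=[]
for n in('side','scene'):
    p=shot(n); tip=np.array(s['eef_pos'])+[0,0,.010-.105]
    print(n,'pred tip',proj(p,[tip,tip+[0,0,.066],tip+[0,0,.103]]).round(1))
    for r in env.cut_out('hex_key',p): print(n,r['conf'],np.round(r['bbox'],1))
    u,v=proj(p,tip)[0].astype(int); ims.append(cv2.resize(p['color'][v-55:v+25,u-50:u+50,::-1],(400,320),interpolation=2))
p=shot('wrist');handle(p,.246)
w=p['color'][100:400,100:540,::-1]
im=np.zeros((600,800,3),np.uint8);im[:320,:400]=ims[0];im[:320,400:]=ims[1];im[320:593,:400]=cv2.resize(w,(400,273))
cv2.imwrite('pics/g.png',im)
E
```

```text
11.725 [0.47614384 0.42833306 0.22108478] [ 1.79858224e+02 -1.64174811e-01 -1.07984982e+02] [-0.03710996  0.62348076 -4.06760177] [ 0.01586059 -0.01208272  0.0146924 ] 0.016746972439176614
side pred tip [[292.6 201.8]
 [290.4 172.7]
 [289.1 154.8]]
side 0.78 [289.4 170.7  63.7  67.2]
scene pred tip [[289.5 199.7]
 [287.7 172.1]
 [286.5 155.6]]
scene 0.63 [282.8 172.2  47.4  55.3]
scene 0.62 [326.9 248.8  34.2  40.8]
red 1164 [443. 171.] ((418.4384460449219, 390.00799560546875), (25.66529083251953, 6.1836652755737305), 52.361427307128906)
red 7415 [322. 283.] ((475.4814758300781, 425.7398681640625), (87.02101135253906, 16.968297958374023), 71.92147827148438)
```

View pics/g.png

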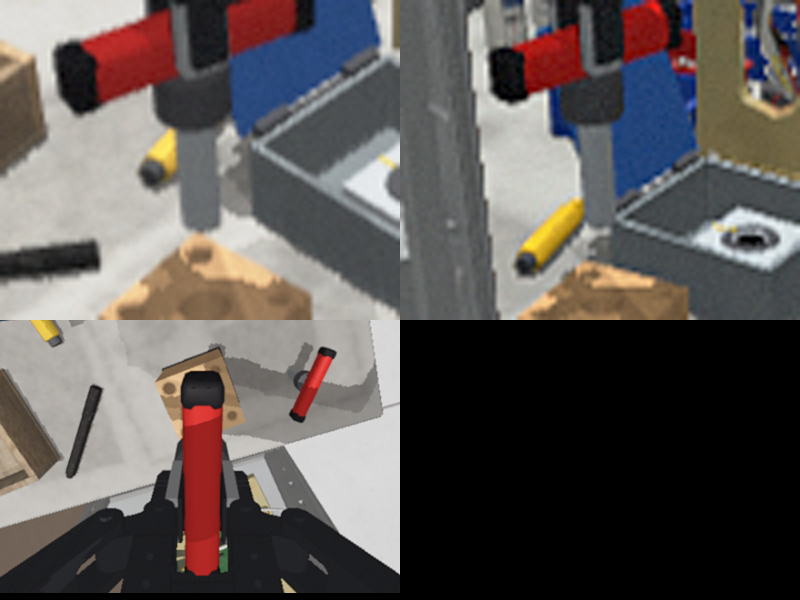

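The key hangs vertical and centred on the TCP. Its tip in the side view at (292,203) matches the prediction to about 2 px. I'll carry it over the socket with +3° yaw.

Call:
apply_moves --series '[{"delta_pos": [0.05, -0.018, 0], "turn": [0, 0, -0.02], "jaw": 1}, {"delta_pos": [0.1, -0.035, 0], "turn": [0, 0, -0.04], "jaw": 1}, {"delta_pos": [0.14, -0.049, 0], "turn": [0, 0, -0.052], "jaw": 1}, {"delta_pos": [0.1598, -0.0556, 0.03], "turn": [0, 0, -0.052], "jaw": 1}, {"delta_pos": [0.1598, -0.0556, 0.06], "turn": [0, 0, -0.052], "jaw": 1}]'

```text
time: 12.6
eef_pos: [0.4806, 0.2579, 0.1632]
ee_rot: [-180.0, 0.1, -105.1]
ft_force: [-0.6, 1.0, -3.3]
grip_width: 0.0169
gripper_force: 60.2
```

Call:
apply_moves --series '[{"delta_pos": [0, 0, 0.026], "turn": [0, 0, 0], "jaw": 1}, {"delta_pos": [0, 0, 0.026], "turn": [0, 0, 0], "jaw": 1}, {"delta_pos": [0, 0, 0.026], "turn": [0, 0, 0], "jaw": 1}]'

```text
time: 12.98
eef_pos: [0.481, 0.2595, 0.1389]
ee_rot: [-179.9, 0.0, -105.0]
ft_force: [-0.1, 0.6, -2.5]
grip_width: 0.0165
gripper_force: 60.1
```

```bash
python3 - <<'E'
from m import *
s=env.read_state();print(s['time'],s['eef_pos'],s['ee_rot'],s['ft_force'],s['joints'])
ims=[]
for n in('side','scene'):
    p=shot(n); tip=np.array([.4807,.2592,.044])
    print(n,'pred tip',proj(p,[tip,tip+[0,0,-.01]]).round(1))
    u,v=proj(p,tip)[0].astype(int); ims.append(cv2.resize(p['color'][v-50:v+30,u-40:u+40,::-1],(400,400),interpolation=2))
cv2.imwrite('pics/i.png',np.hstack(ims))
E
```

```text
12.975 [0.48101421 0.25954236 0.13890799] [-1.79926336e+02  4.76146713e-02 -1.04999881e+02] [-0.0550726   0.64839951 -2.5253955 ] [ 4.94518027e+01 -5.44350818e+00 -1.23647602e+01  4.62711694e-02
 -8.30040218e+01 -6.44573198e+01]
side pred tip [[348.1 187.8]
 [348.  191.3]]
scene pred tip [[327.3 199.6]
 [327.4 202.9]]
```

View pics/i.png

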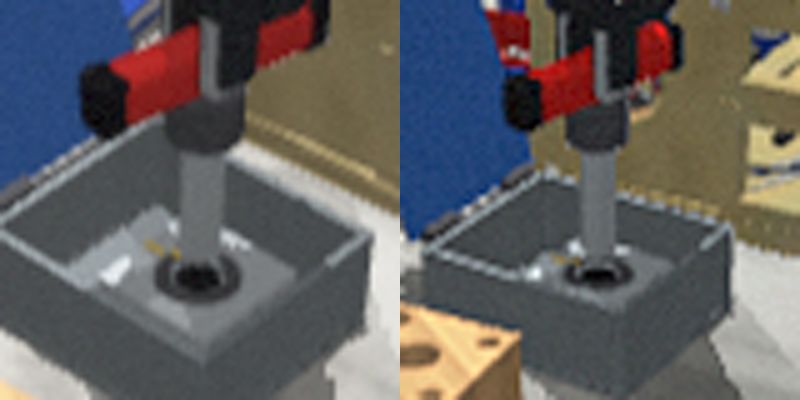

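The tip sits directly above the socket in both views. I'll lower it gently.

Call:
apply_moves --series '[{"delta_pos": [0, 0, 0.008], "turn": [0, 0, 0], "jaw": 1}, {"delta_pos": [0, 0, 0.013], "turn": [0, 0, 0], "jaw": 1}, {"delta_pos": [0, 0, 0.018], "turn": [0, 0, 0], "jaw": 1}, {"delta_pos": [0, 0, 0.018], "turn": [0, 0, 0], "jaw": 1}]'

```text
time: 13.58
eef_pos: [0.4806, 0.2592, 0.119]
ee_rot: [180.0, -0.0, -105.0]
ft_force: [1.5, -0.3, -4.8]
grip_width: 0.0167
gripper_force: 60.1
```

Tip at about z 26 mm with no resistance, so it is well into the hexagon. On to the floor.

Call:
apply_moves --series '[{"delta_pos": [0, 0, 0.005], "turn": [0, 0, 0], "jaw": 1}, {"delta_pos": [0, 0, 0.01], "turn": [0, 0, 0], "jaw": 1}, {"delta_pos": [0, 0, 0.013], "turn": [0, 0, 0], "jaw": 1}, {"delta_pos": [0, 0, 0.013], "turn": [0, 0, 0], "jaw": 1}]'

```text
time: 14.08
eef_pos: [0.481, 0.2594, 0.1085]
ee_rot: [-179.9, 0.1, -105.0]
ft_force: [-2.5, -1.2, 5.9]
grip_width: 0.0169
gripper_force: 61.4
```

Seated: about 10 N on the floor, and the height matches the tip at 14 mm. Now turn clockwise.

Call:
apply_moves --series '[{"delta_pos": [0, 0, 0.001], "turn": [0, 0, 0.15], "jaw": 1}, {"delta_pos": [0, 0, 0.001], "turn": [0, 0, 0.3], "jaw": 1}, {"delta_pos": [0, 0, 0.001], "turn": [0, 0, 0.45], "jaw": 1}, {"delta_pos": [0, 0, 0.001], "turn": [0, 0, 0.6], "jaw": 1}, {"delta_pos": [0, 0, 0.001], "turn": [0, 0, 0.75], "jaw": 1}]'

```text
time: 14.7
eef_pos: [0.4817, 0.2597, 0.1085]
ee_rot: [-180.0, 0.2, -148.2]
ft_force: [-0.7, -0.9, 8.0]
grip_width: 0.0167
gripper_force: 61.7
```

```bash
python3 -c "
from h import *
s=env.read_state();print(s['time'],s['eef_pos'],s['ee_rot'],s['ft_force'],s['ft_torque'],s['joints'])"
```

```text
14.7 [0.48170012 0.2597381  0.10846878] [-179.95590938    0.23511835 -148.21430054] [-0.6994447  -0.9031968   8.00129784] [-0.42296764  0.26792064  0.29835783] [  49.4533657    -4.8122005   -14.99838526    0.11526058  -79.60318842
 -107.68834877]
```

Call:
apply_moves --series '[{"delta_pos": [0, 0, 0], "turn": [0, 0, 0.07], "jaw": 1}, {"delta_pos": [0, 0, 0], "turn": [0, 0, 0.14], "jaw": 1}, {"delta_pos": [0, 0, 0], "turn": [0, 0, 0.2], "jaw": 1}, {"delta_pos": [0, 0, 0], "turn": [0, 0, 0.26], "jaw": 1}]'

```text
time: 15.2
eef_pos: [0.4818, 0.2597, 0.1085]
ee_rot: [180.0, 0.2, -162.9]
ft_force: [-0.3, -0.9, 7.9]
grip_width: 0.0167
gripper_force: 61.7
```

```bash
python3 -c "
from h import *
s=env.read_state();print(s['time'],s['eef_pos'],s['ee_rot'],s['ft_force'],s['ft_torque'],s['joints'])"
```

```text
15.2 [0.48178059 0.25974139 0.10846705] [ 179.98320491    0.24899895 -162.94701568] [-0.33474218 -0.90330414  7.89289957] [-0.42751666  0.1123044   0.18546564] [ 4.94507214e+01 -4.81041482e+00 -1.49990455e+01  1.21225303e-01
 -7.95921510e+01 -1.22419372e+02]
```

Still running freely, so continue in small steps until the torque jumps.

Call:
apply_moves --series '[{"delta_pos": [0, 0, 0], "turn": [0, 0, 0.05], "jaw": 1}, {"delta_pos": [0, 0, 0], "turn": [0, 0, 0.1], "jaw": 1}]'

```text
time: 15.45
eef_pos: [0.4818, 0.2598, 0.1085]
ee_rot: [180.0, 0.3, -168.7]
ft_force: [0.1, -0.7, 8.0]
grip_width: 0.0169
gripper_force: 61.7
```

```bash
python3 -c "
from h import *
s=env.read_state();print(s['time'],s['eef_pos'],s['ee_rot'],s['ft_force'],s['ft_torque'],s['joints'])"
```

```text
15.45 [0.48182538 0.2597691  0.10850886] [ 179.95777906    0.25445032 -168.65568221] [ 0.09776434 -0.73416745  8.01780414] [-0.44412399  0.05465603  0.18468002] [ 4.94520301e+01 -4.81104839e+00 -1.49969094e+01  1.25882715e-01
 -7.95878921e+01 -1.28130124e+02]
```

Call:
apply_moves --series '[{"delta_pos": [0, 0, 0], "turn": [0, 0, 0.05], "jaw": 1}, {"delta_pos": [0, 0, 0], "turn": [0, 0, 0.1], "jaw": 1}]'

```text
time: 15.7
eef_pos: [0.4818, 0.2597, 0.1085]
ee_rot: [179.9, 0.2, -174.4]
ft_force: [0.5, -0.4, 7.6]
grip_width: 0.0169
gripper_force: 61.7
```

```bash
python3 - <<'E'
from m import *
s=env.read_state();print(s['time'],s['eef_pos'],s['ee_rot'],s['ft_force'],s['ft_torque'],s['joints'])
p=shot('wrist','w5.png');handle(p,.13);np.save('w5.npy',p,allow_pickle=True)
print(proj(p,[[.4807,.2592,.034]]))
screw(p)
E
```

```text
15.7 [0.48183249 0.25971896 0.10848414] [ 179.93903644    0.24784094 -174.37681844] [ 0.50565819 -0.41556619  7.59602951] [-0.4536657   0.05441933  0.37659672] [ 4.94503677e+01 -4.80981422e+00 -1.49997427e+01  1.29781294e-01
 -7.95890805e+01 -1.33850260e+02]
red 7394 [322. 283.] ((481.0386962890625, 259.64276123046875), (90.2247314453125, 17.31787109375), 5.874972343444824)
red 979 [ 58. 373.] ((534.7058715820312, 142.6717987060547), (10.768268585205078, 38.60874938964844), 63.62882995605469)
red 393 [  9. 373.] ((537.610595703125, 121.31448364257812), (9.2042818069458, 21.09745216369629), 78.4350814819336)
[[321.21628894 215.94902911]]
yellow 637 [0.4873 0.2434]
yellow 3420 [0.476 0.292]
yellow 5388 [0.4723 0.2259]
dark 5233 [0.5189 0.2936] [ 71. 128.]
dark 12688 [0.5053 0.2771] [165. 351.]
dark 11185 [0.5057 0.2442] [ 92. 341.]
dark 78714 [0.4541 0.2565] [347. 383.]
```

The head mark is now about 64° from the fixed mark and the torque is starting to rise. A bit further.

Call:
apply_moves --series '[{"delta_pos": [0, 0, 0], "turn": [0, 0, 0.04], "jaw": 1}, {"delta_pos": [0, 0, 0], "turn": [0, 0, 0.08], "jaw": 1}]'

```text
time: 16.0
eef_pos: [0.4819, 0.2598, 0.1085]
ee_rot: [179.9, 0.2, -178.9]
ft_force: [0.2, -1.2, 6.3]
grip_width: 0.0168
gripper_force: 61.9
```

```bash
python3 - <<'E'
from m import *
s=env.read_state();print(s['time'],s['eef_pos'],s['ee_rot'],s['ft_force'],s['ft_torque'],s['joints'][5])
p=shot('wrist');handle(p,.13);screw(p)
E
```

```text
16.0 [0.48186038 0.25975677 0.10852085] [ 179.92171568    0.24945422 -178.91481456] [ 0.15226388 -1.18700584  6.29951734] [-0.50309595 -0.01193792  0.57043566] -138.3944507916055
red 7412 [322. 283.] ((481.0432434082031, 259.6965026855469), (90.23792266845703, 17.260494232177734), 1.335533618927002)
red 683 [ 80. 380.] ((528.822998046875, 148.8184356689453), (12.025665283203125, 25.58657455444336), 68.8093490600586)
red 612 [ 19. 390.] ((534.201171875, 120.82820129394531), (12.840394973754883, 24.878246307373047), 43.92499542236328)
yellow 472 [0.4873 0.2432]
yellow 3926 [0.4759 0.2923]
yellow 4871 [0.4722 0.2262]
dark 15285 [0.4879 0.2745] [13. 47.]
dark 11753 [0.5032 0.2336] [244. 388.]
dark 78420 [0.454  0.2587] [350. 374.]
```

Call:
apply_moves --series '[{"delta_pos": [0, 0, 0], "turn": [0, 0, 0.03], "jaw": 1}, {"delta_pos": [0, 0, 0], "turn": [0, 0, 0.05], "jaw": 1}, {"delta_pos": [0, 0, 0], "turn": [0, 0, 0.05], "jaw": 1}]'

```text
time: 16.42
eef_pos: [0.4819, 0.2597, 0.1085]
ee_rot: [179.9, 0.2, 178.3]
ft_force: [-0.2, -2.0, 7.7]
grip_width: 0.0168
gripper_force: 61.8
```

```bash
python3 - <<'E'
from m import *
s=env.read_state();print(s['time'],s['eef_pos'],s['ee_rot'],s['ft_force'],s['ft_torque'],s['joints'][5])
p=shot('wrist');handle(p,.13);screw(p)
E
```

```text
16.425 [0.48187022 0.25971944 0.10851102] [179.9114693    0.24511703 178.28420554] [-0.16144615 -2.03339417  7.72416223] [-0.48290572 -0.02467987  0.56701309] -141.19269580169018
red 7413 [322. 283.] ((481.050048828125, 259.7225341796875), (17.248119354248047, 90.24500274658203), 88.5395736694336)
red 340 [ 90. 382.] ((522.7417602539062, 149.2744903564453), (8.510978698730469, 20.10809326171875), 35.98278045654297)
yellow 363 [0.4873 0.243 ]
yellow 4213 [0.4758 0.2924]
yellow 4564 [0.4723 0.2264]
dark 13883 [0.487  0.2737] [20. 78.]
dark 9794 [0.507  0.2399] [ 71. 359.]
dark 78422 [0.4539 0.2599] [354. 367.]
```

```bash
python3 - <<'E'
from m import *
c=np.array([.4807,.2592])
def ext(p):
    g=np.array([[c[0]+r*np.cos(a),c[1]+r*np.sin(a),.034] for r in np.arange(.009,.0185,.0002) for a in np.radians(np.arange(-100,10,.5))])
    uv=proj(p,g).astype(np.float32).reshape(48,220,2)
    r=cv2.remap(p['color'],uv[...,0],uv[...,1],cv2.INTER_LINEAR);h=cv2.cvtColor(r,cv2.COLOR_RGB2HSV).astype(int)
    m=(abs(h[...,0]-26)<9)&(h[...,1]>100)&(h[...,2]>80)
    i,j=np.nonzero(m);print('area',m.sum(),'r',(9+i.min()*.2,9+i.max()*.2),'ang',-100+np.percentile(j,[2,25,50,75,98])*.5)
    for k in range(0,48,4):
        row=m[k]; 
        if row.any(): q=np.nonzero(row)[0];print('  r',9+k*.2,-100+q.min()*.5,-100+q.max()*.5)
    for a in(-80,-74,-70,-66,-60): print(a,[tuple(r[k,int((a+100)*2)]) and r[k,int((a+100)*2)].tolist() for k in(25,32,38,44)])
ext(np.load('w2.npy',allow_pickle=True).item());ext(np.load('w5.npy',allow_pickle=True).item());ext(shot('wrist'))
E
```

```text
area 529 r (np.float64(13.600000000000001), np.float64(18.4)) ang [-20.5 -17.5 -15.  -12.   -9.5]
  r 13.8 -18.0 -11.0
  r 14.600000000000001 -20.0 -9.5
  r 15.4 -20.5 -9.0
  r 16.2 -20.5 -9.5
  r 17.0 -20.5 -9.5
  r 17.8 -20.0 -9.5
-80 [[123, 122, 127], [125, 124, 129], [119, 118, 123], [106, 105, 110]]
-74 [[126, 124, 130], [126, 125, 130], [124, 122, 128], [113, 112, 117]]
-70 [[125, 124, 130], [127, 125, 131], [123, 122, 127], [109, 108, 113]]
-66 [[125, 124, 129], [127, 125, 130], [122, 120, 125], [112, 111, 116]]
-60 [[125, 123, 128], [125, 123, 128], [120, 118, 123], [111, 110, 114]]
area 262 r (np.float64(15.8), np.float64(18.4)) ang [-72.5 -70.  -67.5 -65.  -62. ]
  r 16.2 -73.0 -64.5
  r 17.0 -72.5 -61.5
  r 17.8 -72.0 -62.5
-80 [[150, 32, 29], [97, 64, 68], [72, 73, 77], [76, 76, 80]]
-74 [[152, 33, 31], [116, 65, 56], [82, 78, 75], [89, 85, 79]]
-70 [[154, 33, 33], [154, 91, 41], [177, 154, 56], [169, 147, 62]]
-66 [[156, 34, 33], [154, 73, 34], [185, 157, 49], [187, 162, 60]]
-60 [[162, 37, 33], [148, 32, 30], [119, 62, 52], [82, 81, 78]]
area 161 r (np.float64(16.4), np.float64(18.4)) ang [-72.5 -70.  -68.  -66.  -63.1]
  r 17.0 -72.5 -65.0
  r 17.8 -72.0 -63.0
-80 [[153, 33, 29], [117, 54, 54], [70, 71, 75], [78, 78, 81]]
-74 [[157, 35, 32], [135, 37, 37], [86, 72, 72], [91, 88, 82]]
-70 [[159, 35, 33], [145, 41, 32], [163, 128, 52], [168, 148, 66]]
-66 [[163, 37, 34], [150, 32, 31], [160, 93, 36], [177, 156, 61]]
-60 [[165, 38, 34], [159, 35, 32], [148, 33, 30], [115, 64, 58]]
```

The mark stayed at about −67.5°, a turn of about 1.13 rad, while the torque rose to 0.57 N m. That is well above the 0.2 N m friction, so the screw is at its dead stop. I'll ease off the wind-up and the down-press, then release.

Call:
apply_moves --series '[{"delta_pos": [0, 0, -0.001], "turn": [0, 0, -0.12], "jaw": 1}, {"delta_pos": [0, 0, -0.0025], "turn": [0, 0, -0.22], "jaw": 1}, {"delta_pos": [0, 0, -0.0025], "turn": [0, 0, -0.22], "jaw": 1}]'

```text
time: 16.9
eef_pos: [0.4812, 0.2596, 0.1086]
ee_rot: [180.0, 0.1, -169.2]
ft_force: [4.6, 0.2, -1.7]
grip_width: 0.0167
gripper_force: 60.4
```

```bash
python3 - <<'E'
from m import *
s=env.read_state();print(s['time'],s['eef_pos'],s['ee_rot'],s['ft_force'],s['ft_torque'],s['joints'][5])
p=shot('wrist');handle(p,.13);screw(p)
E
```

```text
16.9 [0.48123959 0.25958942 0.10856587] [ 1.79968228e+02  1.11232735e-01 -1.69239662e+02] [ 4.57049952  0.24617782 -1.72952225] [ 0.15921448 -1.63082777 -0.03561386] -128.6828557604078
red 7418 [322. 283.] ((480.3290710449219, 259.551025390625), (90.53754425048828, 17.25589370727539), 10.400932312011719)
red 1094 [ 37. 362.] ((539.37548828125, 138.826904296875), (10.24406623840332, 45.558250427246094), 68.12645721435547)
yellow 639 [0.4899 0.2447]
yellow 2785 [0.476  0.2916]
yellow 5797 [0.4724 0.2255]
dark 19663 [0.5033 0.2772] [247. 575.]
dark 11897 [0.5453 0.2487] [  99. 1080.]
dark 5175 [0.4809 0.243 ] [ 56. 174.]
dark 76836 [0.4534 0.2543] [347. 372.]
```

Unwinding dragged the screw back about 10° (mark at −57.6°), because the shank wedges in the socket. I'll turn it back to the stop and release there without unwinding.

Call:
apply_moves --series '[{"delta_pos": [0, 0, 0.0015], "turn": [0, 0, 0.08], "jaw": 1}, {"delta_pos": [0, 0, 0.0015], "turn": [0, 0, 0.15], "jaw": 1}, {"delta_pos": [0, 0, 0.0015], "turn": [0, 0, 0.2], "jaw": 1}, {"delta_pos": [0, 0, 0.0015], "turn": [0, 0, 0.2], "jaw": 1}]'

```text
time: 17.45
eef_pos: [0.4815, 0.2597, 0.1085]
ee_rot: [179.9, 0.2, 179.3]
ft_force: [2.4, -0.6, 5.7]
grip_width: 0.017
gripper_force: 61.5
```

```bash
python3 - <<'E'
from m import *
s=env.read_state();print(s['time'],s['eef_pos'],s['ee_rot'],s['ft_force'],s['ft_torque'],s['joints'][5])
p=shot('wrist');handle(p,.13);screw(p)
E
```

```text
17.45 [0.48153586 0.259682   0.10850848] [1.79936235e+02 1.76681934e-01 1.79342303e+02] [ 2.39833211 -0.55584978  5.72890003] [-0.20484486 -1.04329448  0.28209241] -140.12532334631888
red 7414 [322. 283.] ((480.72015380859375, 259.7117919921875), (17.33639907836914, 90.14196014404297), 89.2652587890625)
red 464 [ 87. 381.] ((523.5853271484375, 149.50950622558594), (10.507601737976074, 19.561418533325195), 35.70256423950195)
red 380 [ 26. 392.] ((531.9022216796875, 121.76828002929688), (11.19973373413086, 20.156951904296875), 41.16849136352539)
yellow 496 [0.4873 0.2433]
yellow 4100 [0.4758 0.2924]
yellow 4701 [0.4723 0.2263]
dark 14502 [0.4875 0.2741] [18. 65.]
dark 14935 [0.4822 0.2457] [ 36. 147.]
dark 76540 [0.4537 0.2596] [355. 358.]
```

Call:
apply_moves --series '[{"delta_pos": [0, 0, 0], "turn": [0, 0, 0.03], "jaw": 1}, {"delta_pos": [0, 0, 0], "turn": [0, 0, 0.06], "jaw": 1}, {"delta_pos": [0, 0, 0], "turn": [0, 0, 0.06], "jaw": 1}]'

```text
time: 17.88
eef_pos: [0.4815, 0.2597, 0.1085]
ee_rot: [179.9, 0.2, 176.0]
ft_force: [2.7, -0.4, 6.1]
grip_width: 0.0167
gripper_force: 61.5
```

```bash
python3 - <<'E'
from m import *
s=env.read_state();print(s['time'],s['eef_pos'],s['ee_rot'],s['ft_force'],s['ft_torque'],s['joints'][5])
p=shot('wrist');handle(p,.13);screw(p)
E
```

```text
17.875 [0.48152363 0.25971004 0.10853402] [1.79926901e+02 1.76392460e-01 1.75957986e+02] [ 2.73766408 -0.40385127  6.12173509] [-0.19841337 -1.08237056  0.45734096] -143.51584597621203
red 7420 [322. 283.] ((480.7198181152344, 259.69134521484375), (17.28594970703125, 90.18495178222656), 86.2022476196289)
yellow 287 [0.4872 0.2429]
yellow 4489 [0.4758 0.2926]
yellow 3743 [0.4719 0.2266]
dark 17941 [0.4589 0.2742] [ 36. 250.]
dark 14886 [0.5073 0.2336] [150. 407.]
dark 76700 [0.4535 0.2613] [351. 368.]
```

Screw at the stop (mark −67.9°). Releasing without unwinding.

Call:
apply_moves --series '[{"delta_pos": [0, 0, 0], "turn": [0, 0, 0], "jaw": -1}, {"delta_pos": [0, 0, 0], "turn": [0, 0, 0], "jaw": -1}, {"delta_pos": [0, 0, 0], "turn": [0, 0, 0], "jaw": -1}, {"delta_pos": [0, 0, 0], "turn": [0, 0, 0], "jaw": -1}]'

```text
time: 18.42
eef_pos: [0.4803, 0.2592, 0.1062]
ee_rot: [-180.0, -0.0, 175.9]
ft_force: [0.6, 0.5, -0.3]
grip_width: 0.085
gripper_force: 0.0
```

```bash
python3 - <<'E'
from m import *
s=env.read_state();print(s['time'],s['eef_pos'],s['ee_rot'],s['ft_force'],s['ft_torque'],s['grip_width'])
p=shot('wrist','w6.png');handle(p,.13);screw(p)
E
```

```text
18.425 [0.48031016 0.25923472 0.10624416] [-1.79973097e+02 -3.69903767e-02  1.75914769e+02] [ 0.59408865  0.47199266 -0.28313017] [ 0.06561561 -0.03700514 -0.00834018] 0.08498666044489618
red 7411 [323. 287.] ((479.25396728515625, 259.6896057128906), (17.067058563232422, 86.98462677001953), 87.38105010986328)
yellow 4467 [0.4757 0.2926]
yellow 3935 [0.472  0.2266]
dark 25371 [0.5049 0.2754] [ 99. 704.]
dark 15371 [0.5144 0.2377] [ 79. 468.]
dark 81083 [0.4547 0.2592] [350. 388.]
```

Call:
apply_moves --series '[{"delta_pos": [0, 0, -0.03], "turn": [0, 0, 0], "jaw": -1}, {"delta_pos": [0, 0, -0.08], "turn": [0, 0, 0], "jaw": -1}, {"delta_pos": [0, 0, -0.12], "turn": [0, 0, 0], "jaw": -1}, {"delta_pos": [0, 0, -0.12], "turn": [0, 0, 0], "jaw": -1}]'

```text
time: 18.98
eef_pos: [0.4817, 0.26, 0.2308]
ee_rot: [179.7, 0.3, 175.9]
ft_force: [0.0, 1.0, -0.3]
grip_width: 0.0854
gripper_force: 0.0
```

```bash
python3 - <<'E'
from m import *
s=env.read_state();print(s['time'],s['eef_pos'],s['ee_rot'],s['ft_force'])
p=shot('wrist','w7.png');handle(p,.13);handle(p,.126);screw(p);np.save('w7.npy',p,allow_pickle=True)
for n in('side','scene'):
    q=shot(n,n+'7.png');h=cv2.cvtColor(q['color'],cv2.COLOR_RGB2HSV);H,S=h[...,0].astype(int),h[...,1]
    k,l,st,c=cv2.connectedComponentsWithStats((((H<8)|(H>172))&(S>150)).astype(np.uint8))
    print(n,[(c[i].round(1).tolist(),st[i,:4].tolist()) for i in range(1,k) if st[i,4]>60],proj(q,[[.4807,.2592,.117]]))
    print([(round(r['conf'],2),np.round(r['bbox'],1).tolist()) for r in env.cut_out('box_lid',q)])
E
```

```text
18.975 [0.48170079 0.25999735 0.23080293] [179.74038246   0.28178332 175.91516007] [ 0.04000776  0.97473483 -0.34660224]
red 1614 [540.  36.] ((375.61163330078125, 411.77471923828125), (53.98406219482422, 12.756996154785156), 52.51725387573242)
red 2435 [321. 200.] ((480.72930908203125, 259.5722351074219), (17.17576026916504, 90.47525787353516), 87.57827758789062)
red 1614 [540.  36.] ((375.2129821777344, 414.19140625), (54.87525939941406, 12.967586517333984), 52.517269134521484)
red 2435 [321. 200.] ((482.0660400390625, 259.4764404296875), (17.459318161010742, 91.96879577636719), 87.57832336425781)
yellow 4912 [0.478 0.293]
yellow 3133 [0.4741 0.2256]
dark 29946 [0.4931 0.2722] [116. 521.]
dark 26012 [0.4913 0.246 ] [156. 492.]
dark 16161 [0.4495 0.2275] [199. 351.]
dark 27375 [0.4451 0.2602] [194. 293.]
side [([346.9, 159.5], [329, 145, 39, 30]), ([332.7, 258.6], [315, 252, 37, 15])] [[349.23765331 160.11570208]]
[(0.81, [309.8, 137.1, 50.9, 87.4])]
scene [([324.3, 174.0], [309, 166, 33, 17]), ([36.7, 198.7], [24, 174, 24, 51]), ([328.1, 239.2], [314, 232, 29, 15])] [[327.02885407 174.28230335]]
[(0.95, [293.3, 162.1, 40.8, 63.9]), (0.69, [326.0, 184.2, 41.7, 40.5]), (0.28, [330.4, 204.6, -0.4, 1.6])]
```

The key stands upright and seated (handle top at 130 mm), and the lid is open. The handle hides the head mark, so I'll turn the camera to the other side to check it.

Call:
apply_moves --series '[{"delta_pos": [0, 0, 0], "turn": [0, 0, -0.18], "jaw": -1}, {"delta_pos": [0, 0, 0], "turn": [0, 0, -0.36], "jaw": -1}, {"delta_pos": [0, 0, 0], "turn": [0, 0, -0.54], "jaw": -1}, {"delta_pos": [0, 0, 0], "turn": [0, 0, -0.72], "jaw": -1}, {"delta_pos": [0, 0, 0], "turn": [0, 0, -0.9], "jaw": -1}]'

```text
time: 19.85
eef_pos: [0.4802, 0.2591, 0.2254]
ee_rot: [180.0, -0.1, -132.2]
ft_force: [-0.2, 0.7, -0.1]
grip_width: 0.0852
gripper_force: 0.0
```

```bash
python3 - <<'E'
from m import *
s=env.read_state();print(s['time'],s['eef_pos'],s['ee_rot'],s['ft_force'])
p=shot('wrist','w8.png');handle(p,.13);screw(p);np.save('w8.npy',p,allow_pickle=True)
E
```

```text
19.85 [0.48023871 0.25908291 0.22541605] [ 1.79991695e+02 -1.12824546e-01 -1.32173861e+02] [-0.19724156  0.73468928 -0.10517498]
red 2949 [321. 204.] ((480.7530212402344, 256.5469055175781), (20.337127685546875, 91.3061294555664), 88.21170806884766)
red 1096 [535. 250.] ((380.3086242675781, 397.7972106933594), (56.68173599243164, 14.85461711883545), 53.19649124145508)
yellow 923 [0.5085 0.2577]
yellow 1482 [0.4871 0.2446]
yellow 5665 [0.4766 0.223 ]
dark 96011 [0.4931 0.2543] [327. 679.]
dark 17819 [0.5011 0.2287] [186. 277.]
dark 10686 [0.4526 0.2967] [190. 266.]
dark 34606 [0.4512 0.2476] [336. 457.]
```

```bash
cat > mk.py <<'E'
from m import *
from scipy.optimize import least_squares
def mark(p,rng,c=np.array([.4807,.2592])):
    A=np.arange(-180,180,1.);Rr=np.arange(.012,.026,.0001)
    g=np.array([[c[0]+r*np.cos(np.radians(a)),c[1]+r*np.sin(np.radians(a)),.034] for a in A for r in Rr])
    uv=proj(p,g).astype(np.float32).reshape(len(A),len(Rr),2)
    im=cv2.remap(p['color'],uv[...,0],uv[...,1],cv2.INTER_LINEAR);h=cv2.cvtColor(im,cv2.COLOR_RGB2HSV).astype(int)
    g=cv2.GaussianBlur(h[...,2].astype(np.float32),(9,1),0);P=[]
    for i,a in enumerate(A):
        if not rng[0]<=a<=rng[1]: continue
        if (h[i,:,1]>90).any(): continue
        d=np.diff(g[i]);k=np.argmax(d)
        if d[k]>2: P.append([c[0]+Rr[k]*np.cos(np.radians(a)),c[1]+Rr[k]*np.sin(np.radians(a))])
    P=np.array(P);s=least_squares(lambda q:np.hypot(*(P-q).T)-.0185,c,loss='soft_l1',f_scale=.0003);q=s.x
    m=(abs(h[...,0]-26)<9)&(h[...,1]>100)&(h[...,2]>80)&(np.abs(Rr-.0155)<.003)[None]
    i,j=np.nonzero(m);M=np.c_[c[0]+Rr[j]*np.cos(np.radians(A[i])),c[1]+Rr[j]*np.sin(np.radians(A[i]))].mean(0)-q
    print('centre',q.round(4),len(P),'resid',np.median(np.abs(np.hypot(*(P-q).T)-.0185)).round(5),'mark deg',np.degrees(np.arctan2(M[1],M[0])).round(1),'r',np.hypot(*M).round(4))
E
python3 - <<'E'
from mk import *
L=lambda n:np.load(n,allow_pickle=True).item()
mark(L('w2.npy'),(-180,180));
for r in((-180,-10),(-140,-20),(-110,-30)): mark(L('w8.npy'),r)
for i in range(2): mark(shot('wrist'),(-140,-20))
E
```

```text
centre [0.4812 0.2588] 342 resid 0.00037 mark deg -13.8 r 0.0155
centre [0.4811 0.2581] 156 resid 0.0003 mark deg -66.0 r 0.0146
centre [0.4812 0.2582] 106 resid 0.00026 mark deg -66.5 r 0.0146
centre [0.4811 0.2581] 66 resid 0.00023 mark deg -65.7 r 0.0146
centre [0.4812 0.2581] 105 resid 0.00033 mark deg -66.5 r 0.0145
centre [0.4811 0.2581] 105 resid 0.00027 mark deg -66.6 r 0.0145
```

```bash
python3 - <<'E'
from mk import *
L=lambda n:np.load(n,allow_pickle=True).item()
p=L('w5.npy')
for r in((-140,-40),(-120,-50),(-170,-30)): mark(p,r)
# box yaw from clamp-block / copper nuts / rims in w2: nuts line is parallel to box y
a,b=np.array([.4785,.2932]),np.array([.4747,.2254]);d=a-b;print('yaw nuts',np.degrees(np.arctan2(-d[0],d[1])))
# block top edges in w2 (bright step), perpendicular scans at y-sides
p=L('w2.npy');c=np.array([.4810,.2590]);t=np.radians(-3)
ex,ey=np.array([np.cos(t),np.sin(t)]),np.array([-np.sin(t),np.cos(t)])
for sx,(e1,e2) in{'+y':(ey,ex),'-y':(-ey,ex),'-x':(-ex,ey),'+x':(ex,ey)}.items():
    pts=[]
    for s in np.arange(-.024,.0245,.001):
        R=np.arange(.025,.035,.0001);w=c+R[:,None]*e1+s*e2
        uv=proj(p,np.c_[w,np.full(len(R),.034)]).astype(np.float32)
        g=cv2.remap(p['color'],uv[None,:,0],uv[None,:,1],cv2.INTER_LINEAR)[0].astype(float)
        d=np.abs(np.diff(cv2.GaussianBlur(g,(1,9),0),axis=0)).sum(1);k=np.argmax(d);pts.append([s,R[k]])
    pts=np.array(pts)
    for _ in range(3):
        f1=np.polyfit(*pts.T,1);r=np.abs(np.polyval(f1,pts[:,0])-pts[:,1]);pts=pts[r<=max(3*np.median(r),1e-4)]
    print(sx,'slope deg',np.degrees(np.arctan(f1[0])).round(2),'dist',f1[1].round(4),len(pts))
E
```

```text
Traceback (most recent call last):
  File "mk.py", line 14, in mark
    P=np.array(P);s=least_squares(lambda q:np.hypot(*(P-q).T)-.0185,c,loss='soft_l1',f_scale=.0003);q=s.x
                    ~~~~~~~~~~~~~^^^^^^^^^^^^^^^^^^^^^^^^^^^^^^^^^^^^^^^^^^^^^^^^^^^^^^^^^^^^^^^^^^
  File "mk.py", line 14, in <lambda>
    P=np.array(P);s=least_squares(lambda q:np.hypot(*(P-q).T)-.0185,c,loss='soft_l1',f_scale=.0003);q=s.x
                                                      ~^~
ValueError: operands could not be broadcast together with shapes (0,) (2,)
```

The mark reads about 63–64° of turn, close to the stop, but the key is wedged about 25° off the socket flats. There's plenty of time, so I'll regrip, reseat the key square in the hexagon, and confirm the stop with a proper fit.

Call:
apply_moves --series '[{"delta_pos": [0, 0, 0], "turn": [0, 0, 0.18], "jaw": -1}, {"delta_pos": [0, 0, 0], "turn": [0, 0, 0.36], "jaw": -1}, {"delta_pos": [0, 0, 0], "turn": [0, 0, 0.54], "jaw": -1}, {"delta_pos": [0, 0, 0], "turn": [0, 0, 0.72], "jaw": -1}, {"delta_pos": [0, 0, 0], "turn": [0, 0, 0.874], "jaw": -1}]'

```text
time: 20.62
eef_pos: [0.4804, 0.2592, 0.226]
ee_rot: [-180.0, -0.0, 176.9]
ft_force: [0.4, -0.1, -0.1]
grip_width: 0.0853
gripper_force: 0.0
```

Call:
apply_moves --series '[{"delta_pos": [0, 0, 0.05], "turn": [0, 0, 0], "jaw": -1}, {"delta_pos": [0, 0, 0.1], "turn": [0, 0, 0], "jaw": -1}, {"delta_pos": [0, 0, 0.119], "turn": [0, 0, 0], "jaw": -1}, {"delta_pos": [0, 0, 0.119], "turn": [0, 0, 0], "jaw": -1}, {"delta_pos": [0, 0, 0.119], "turn": [0, 0, 0], "jaw": 1}]'

```text
time: 21.25
eef_pos: [0.4816, 0.26, 0.1101]
ee_rot: [179.9, 0.2, 177.4]
ft_force: [-0.7, 0.3, -0.1]
grip_width: 0.0699
gripper_force: 0.0
```

Call:
apply_moves --series '[{"delta_pos": [0, 0, 0], "turn": [0, 0, 0], "jaw": 1}, {"delta_pos": [0, 0, 0], "turn": [0, 0, 0], "jaw": 1}, {"delta_pos": [0, 0, 0], "turn": [0, 0, 0], "jaw": 1}, {"delta_pos": [0, 0, 0], "turn": [0, 0, 0], "jaw": 1}]'

```text
time: 21.75
eef_pos: [0.4808, 0.2595, 0.1084]
ee_rot: [180.0, 0.1, 177.4]
ft_force: [-1.3, -0.7, 3.9]
grip_width: 0.0171
gripper_force: 59.9
```

Call:
apply_moves --series '[{"delta_pos": [0, 0, -0.01], "turn": [0, 0, 0], "jaw": 1}, {"delta_pos": [0, 0, -0.022], "turn": [0, 0, 0], "jaw": 1}, {"delta_pos": [0, 0, -0.035], "turn": [0, 0, 0], "jaw": 1}, {"delta_pos": [0, 0, -0.045], "turn": [0, 0, 0], "jaw": 1}, {"delta_pos": [0, 0, -0.045], "turn": [0, 0, 0], "jaw": 1}]'

```text
time: 22.38
eef_pos: [0.4814, 0.2599, 0.1553]
ee_rot: [179.8, 0.2, 177.4]
ft_force: [0.2, -0.3, -2.8]
grip_width: 0.0165
gripper_force: 67.1
```

Call:
apply_moves --series '[{"delta_pos": [0, 0, 0], "turn": [0, 0, -0.15], "jaw": 1}, {"delta_pos": [0, 0, 0], "turn": [0, 0, -0.3], "jaw": 1}, {"delta_pos": [0, 0, 0], "turn": [0, 0, -0.45], "jaw": 1}, {"delta_pos": [0, 0, 0], "turn": [0, 0, -0.45], "jaw": 1}]'

```text
time: 22.88
eef_pos: [0.4806, 0.2594, 0.1531]
ee_rot: [180.0, 0.0, -156.9]
ft_force: [-0.2, -0.2, -3.5]
grip_width: 0.0166
gripper_force: 67.0
```

```bash
python3 - <<'E'
from mk import *
s=env.read_state();print(s['time'],s['eef_pos'],s['ee_rot'],s['ft_force'],s['ft_torque'],s['joints'][5])
p=shot('wrist','w9.png');np.save('w9.npy',p,allow_pickle=True);handle(p,.175);screw(p)
for r in((-160,-20),(-120,-20)):
    try: mark(p,r)
    except Exception as e: print('nofit')
E
```

```text
22.875 [0.48056091 0.25944233 0.15313982] [ 1.79966225e+02  4.97582527e-02 -1.56886334e+02] [-0.1905603  -0.1941859  -3.50760537] [-0.06159948  0.0353922   0.0199278 ] -116.3319315790355
red 1529 [629. 169.] ((388.6786804199219, 342.1021423339844), (33.77500534057617, 9.908899307250977), 39.76738357543945)
red 7290 [322. 286.] ((480.0670471191406, 259.322998046875), (89.93412780761719, 17.230710983276367), 23.38883399963379)
red 360 [ 30. 256.] ((509.7695617675781, 143.22491455078125), (7.318391799926758, 23.910964965820312), 49.91053009033203)
red 709 [ 18. 313.] ((537.33740234375, 141.83197021484375), (9.880910873413086, 30.438899993896484), 57.7169075012207)
yellow 183 [0.4876 0.2427]
yellow 2266 [0.4777 0.2914]
yellow 6314 [0.4739 0.2243]
dark 9215 [0.5119 0.293 ] [129. 205.]
dark 107308 [0.4674 0.2539] [401. 424.]
centre [0.4704 0.2545] 35 resid 0.00024 mark deg -34.3 r 0.0209
centre [0.4704 0.2545] 35 resid 0.00024 mark deg -34.3 r 0.0209
```

The key came out cleanly and is now lined up (key x −66.6°, mark about −67°). Reinserting.

Call:
apply_moves --series '[{"delta_pos": [0, 0, 0.015], "turn": [0, 0, 0], "jaw": 1}, {"delta_pos": [0, 0, 0.025], "turn": [0, 0, 0], "jaw": 1}, {"delta_pos": [0, 0, 0.033], "turn": [0, 0, 0], "jaw": 1}, {"delta_pos": [0, 0, 0.033], "turn": [0, 0, 0], "jaw": 1}]'

```text
time: 23.42
eef_pos: [0.4839, 0.2606, 0.1282]
ee_rot: [180.0, 0.7, -156.8]
ft_force: [-5.9, -1.8, 28.8]
grip_width: 0.0164
gripper_force: 72.4
```

Call:
apply_moves --series '[{"delta_pos": [0, 0, 0.007], "turn": [0, 0, 0], "jaw": 1}, {"delta_pos": [0, 0, 0.014], "turn": [0, 0, 0], "jaw": 1}, {"delta_pos": [0, 0, 0.014], "turn": [0, 0, 0], "jaw": 1}]'

```text
time: 23.8
eef_pos: [0.4902, 0.2642, 0.1263]
ee_rot: [179.9, 2.0, -156.7]
ft_force: [-6.7, 0.0, 62.3]
grip_width: 0.0167
gripper_force: 80.3
```

It's blocked at the mouth with the force rising, so back off at once and measure.

Call:
apply_moves --series '[{"delta_pos": [0, 0, -0.025], "turn": [0, 0, 0], "jaw": 1}, {"delta_pos": [0, 0, -0.047], "turn": [0, 0, 0], "jaw": 1}, {"delta_pos": [0, 0, -0.047], "turn": [0, 0, 0], "jaw": 1}]'

```text
time: 24.18
eef_pos: [0.4811, 0.2598, 0.1536]
ee_rot: [180.0, 0.1, -156.8]
ft_force: [0.7, -0.4, -3.4]
grip_width: 0.0163
gripper_force: 71.2
```

```bash
python3 - <<'E'
from mk import *
s=env.read_state();print(s['time'],s['eef_pos'],s['ee_rot'],s['ft_force'],s['grip_width'])
e=s['eef_pos']
p=shot('wrist','w10.png');handle(p,.175);np.save('w10.npy',p,allow_pickle=True)
for n in('side','scene'):
    q=shot(n,n+'10.png');np.save(n+'10.npy',q,allow_pickle=True)
    im=q['color'].astype(int)
    for dz in(.062,.05,.035,.02,.008,.003,-.003,-.008):   # heights above tip (tip=e.z-.094)
        P=np.array(e)-[0,0,.094]+[0,0,dz];u,v=proj(q,P)[0]
        row=im[int(round(v)),int(u)-14:int(u)+15].sum(1)//3
        print(n,dz,round(u,1),round(v,1),row.tolist())
E
```

```text
24.175 [0.48106058 0.25976446 0.15357733] [ 1.79951868e+02  1.44774515e-01 -1.56846662e+02] [ 0.74267028 -0.41509475 -3.41830088] 0.016309950032385452
red 1580 [628. 167.] ((388.8057556152344, 342.34356689453125), (33.96498107910156, 10.250221252441406), 39.89016342163086)
red 7155 [322. 284.] ((480.3760681152344, 259.6505432128906), (87.78173065185547, 17.317419052124023), 22.987674713134766)
red 359 [ 30. 254.] ((509.9211120605469, 143.13661193847656), (7.271760940551758, 23.653535842895508), 48.56997299194336)
red 712 [ 18. 311.] ((537.342041015625, 141.86483764648438), (9.980016708374023, 30.421260833740234), 57.22502899169922)
side 0.062 349.0 158.3 [97, 96, 141, 209, 211, 206, 167, 156, 73, 47, 50, 49, 48, 51, 47, 51, 52, 51, 50, 55, 50, 49, 47, 68, 89, 86, 88, 90, 92]
side 0.05 348.8 163.1 [156, 132, 88, 80, 79, 79, 76, 76, 92, 120, 144, 115, 106, 101, 99, 101, 99, 101, 110, 110, 132, 92, 80, 86, 86, 88, 95, 88, 100]
side 0.035 348.6 169.0 [80, 76, 78, 79, 76, 82, 76, 76, 73, 76, 77, 83, 96, 109, 109, 108, 112, 111, 108, 113, 109, 144, 161, 192, 201, 205, 205, 202, 197]
side 0
[... 1271 characters left out ...]
, 73, 73, 68, 77, 72, 75, 70, 79, 86, 106, 108, 106, 107, 97, 98, 121, 112, 113, 141, 105, 110, 121, 111, 107]
scene 0.008 327.0 191.7 [77, 73, 73, 79, 71, 74, 73, 77, 75, 74, 71, 77, 88, 104, 103, 105, 104, 100, 102, 91, 78, 74, 69, 74, 67, 74, 72, 63, 67]
scene 0.003 327.0 193.4 [75, 74, 69, 77, 74, 73, 69, 73, 77, 73, 67, 67, 91, 101, 109, 106, 111, 106, 104, 87, 76, 73, 75, 74, 74, 73, 77, 69, 72]
scene -0.003 327.0 195.4 [72, 74, 70, 79, 76, 74, 71, 70, 63, 58, 103, 82, 66, 84, 101, 105, 107, 107, 92, 75, 75, 72, 76, 73, 74, 74, 74, 72, 73]
scene -0.008 327.1 197.1 [70, 68, 71, 76, 69, 69, 59, 98, 154, 184, 204, 207, 193, 154, 109, 96, 89, 79, 74, 68, 69, 72, 72, 71, 70, 74, 79, 71, 69]
```

```bash
cat > ax.py <<'E'
from mk import *
def axis(ps,e,off=.098):
    # shank axis from key masks in side+scene: rows between sleeve and tip
    A=[];b=[];z0,z1=e[2]-off,e[2]-off+.06
    for n,q in ps.items():
        r=env.cut_out('hex_key',q)
        t=proj(q,np.array(e)-[0,0,.0])[0]
        r=min(r,key=lambda k:np.hypot(k['bbox'][0]-t[0],k['bbox'][1]-t[1]-15));m=r['pixels']
        va,vb=proj(q,[[e[0],e[1],z1],[e[0],e[1],z0]])[:,1]
        rows=range(int(va)+1,int(vb)+8);out=[]
        for v in rows:
            c=np.nonzero(m[v])[0]
            if len(c): out.append((v,c.min(),c.max()))
        print(n,round(r['conf'],2),'tip row',np.nonzero(m.any(1))[0].max(),'pred',vb.round(1),out)
        for v,a,c in out:
            if v>vb-3 or c-a>9: continue
            z=z1+(v-va)/(vb-va)*(z0-z1);s=(z-z0)/.06;u0=proj(q,[[e[0],e[1],z]])[0,0];J=[(proj(q,[[e[0]+d,e[1]+k,z]])[0,0]-u0)/1e-3 for d,k in((1e-3,0),(0,1e-3))]
            A.append([J[0]*(1-s),J[1]*(1-s),J[0]*s,J[1]*s]);b.append((a+c)/2-u0)
    x,res,_,_=np.linalg.lstsq(np.array(A),np.array(b),rcond=None);print('tip off mm',(x[:2]*1e3).round(1),'top off',(x[2:]*1e3).round(1))
E
python3 - <<'E'
from ax import *
e=env.read_state()['eef_pos'];axis({n:shot(n) for n in('side','scene')},e)
p=np.load('w10.npy',allow_pickle=True).item()
# handle tilt: ends' width from wrist
h=cv2.cvtColor(p['color'],cv2.COLOR_RGB2HSV);H,S=h[...,0].astype(int),h[...,1]
for f in('w9.npy','w10.npy','w7.npy','w5.npy'):
    p=np.load(f,allow_pickle=True).item();h=cv2.cvtColor(p['color'],cv2.COLOR_RGB2HSV);H,S=h[...,0].astype(int),h[...,1]
    m=big(((H<8)|(H>172))&(S>150));r=np.nonzero(m.any(1))[0]
    w=m.sum(1);print(f,r.min(),r.max(),[int(w[k]) for k in np.linspace(r.min()+6,r.max()-6,7).astype(int)])
E
```

```text
side 0.61 tip row 186 pred 184.8 [(163, np.int64(345), np.int64(355)), (164, np.int64(346), np.int64(355)), (165, np.int64(346), np.int64(355)), (166, np.int64(346), np.int64(355)), (167, np.int64(346), np.int64(354)), (168, np.int64(346), np.int64(354)), (169, np.int64(346), np.int64(354)), (170, np.int64(346), np.int64(354)), (171, np.int64(346), np.int64(354)), (172, np.int64(346), np.int64(354)), (173, np.int64(346), np.int64(354)), (174, np.int64(346), np.int64(354)), (175, np.int64(346), np.int64(354)), (176, np.int64(346), np.int64(354)), (177, np.int64(346), np.int64(354)), (178, np.int64(346), np.int64(354)), (179, np.int64(346), np.int64(354)), (180, np.int64(346), np.int64(354)), (181, np.int64(346), np.int64(354)), (182, np.int64(346), np.int64(354)), (183, np.int64(346), np.int64(354)), (184, np.int64(347), np.int64(353)), (185, np.int64(348), np.int64(352)), (186, np.int64(350), np.int64(350))]
scene 0.95 tip row 197 pred 196.8 [(176, np.int64(324), np.int64(331)), (177, np.int64(324), np.int64(331)), (178, np.int64(324), np.int64(331)), (179, np.int64(324), np.int64(33
[... 192 characters left out ...]
85, np.int64(324), np.int64(331)), (186, np.int64(325), np.int64(331)), (187, np.int64(325), np.int64(331)), (188, np.int64(325), np.int64(331)), (189, np.int64(325), np.int64(331)), (190, np.int64(325), np.int64(331)), (191, np.int64(325), np.int64(331)), (192, np.int64(325), np.int64(332)), (193, np.int64(325), np.int64(332)), (194, np.int64(325), np.int64(332)), (195, np.int64(325), np.int64(331)), (196, np.int64(326), np.int64(331)), (197, np.int64(327), np.int64(329))]
tip off mm [-1.1 -2.5] top off [  6.9 -11.4]
w9.npy 195 382 [42, 41, 43, 39, 39, 37, 37]
w10.npy 197 379 [44, 45, 43, 39, 39, 37, 32]
w7.npy 145 257 [23, 23, 23, 22, 21, 22, 22]
w5.npy 194 381 [44, 43, 43, 40, 39, 37, 30]
```

```bash
python3 - <<'E'
from ax import *
def run(im,q,zs,xy):
    for z in zs:
        u,v=proj(q,[[*xy,z]])[0];u0=int(round(u));row=im[int(round(v)),u0-16:u0+17].astype(int).sum(1)//3
        print('  z',z,'pred',round(u,1),int(round(v)),'start',u0-16,row.tolist())
for n in('side','scene'):
    q=shot(n);im7=cv2.imread(f'pics/{n}7.png')[...,::-1];im=q['color']
    print(n,'in socket');run(im7,q,(.095,.09,.085,.075,.065),(.4811,.2585))
    print(n,'now');run(im,q,(.140,.135,.13,.125,.115,.105),(.4811,.2585))
E
```

```text
side in socket
  z 0.095 pred 348.9 169 start 333 [79, 76, 80, 77, 78, 77, 75, 54, 45, 50, 54, 59, 56, 56, 58, 54, 53, 56, 61, 56, 60, 56, 59, 62, 58, 58, 59, 63, 58, 60, 43, 25, 15]
  z 0.09 pred 348.9 170 start 333 [78, 80, 80, 78, 80, 78, 80, 58, 46, 47, 46, 52, 55, 55, 53, 57, 56, 57, 54, 54, 54, 53, 63, 56, 58, 60, 66, 60, 63, 61, 44, 19, 18]
  z 0.085 pred 348.8 172 start 333 [79, 78, 78, 80, 79, 79, 81, 53, 44, 48, 50, 44, 50, 49, 49, 49, 47, 49, 50, 52, 51, 48, 48, 62, 59, 57, 56, 56, 56, 59, 40, 25, 7]
  z 0.075 pred 348.6 176 start 333 [75, 79, 81, 78, 79, 82, 79, 66, 53, 47, 48, 51, 47, 53, 50, 52, 52, 47, 48, 51, 50, 52, 58, 75, 77, 77, 76, 74, 76, 71, 38, 23, 16]
  z 0.065 pred 348.5 180 start 332 [84, 93, 90, 130, 158, 164, 144, 140, 141, 139, 123, 121, 109, 105, 97, 102, 107, 103, 112, 104, 82, 79, 75, 75, 76, 77, 75, 72, 73, 73, 75, 73, 75]
side now
  z 0.14 pred 349.7 151 start 334 [80, 81, 190, 217, 220, 218, 117, 96, 57, 53, 57, 62, 65, 73, 77, 84, 85, 90, 84, 63, 57, 56, 52, 50, 104, 94, 91, 77, 81, 79, 82, 84, 74]
  z 0.135 pred 349.6 153 start 334 [77, 81, 140, 
[... 2064 characters left out ...]
 91, 93, 92]
  z 0.13 pred 327.0 169 start 311 [106, 115, 105, 88, 91, 90, 90, 93, 96, 76, 47, 42, 46, 49, 47, 47, 48, 51, 48, 47, 45, 34, 80, 49, 37, 69, 92, 116, 97, 93, 92, 95, 95]
  z 0.125 pred 327.0 171 start 311 [94, 38, 87, 95, 87, 93, 88, 90, 95, 99, 48, 42, 48, 46, 48, 45, 49, 48, 46, 44, 50, 36, 70, 122, 142, 143, 123, 94, 95, 94, 92, 94, 95]
  z 0.115 pred 327.0 175 start 311 [68, 62, 94, 92, 95, 89, 93, 91, 86, 87, 83, 87, 88, 88, 99, 96, 95, 97, 101, 108, 94, 94, 96, 92, 95, 91, 92, 95, 92, 95, 92, 94, 90]
  z 0.105 pred 327.1 178 start 311 [69, 78, 99, 95, 93, 93, 95, 94, 88, 87, 91, 88, 85, 93, 104, 109, 107, 110, 101, 102, 127, 96, 92, 93, 95, 95, 95, 95, 92, 93, 90, 87, 89]
```

The in-socket reference shows the key pivoted about 3° in the grip when it was pulled out, leaving the tip about 6 mm off along tool +x. I'll tilt the tool to bring it upright and re-check.

Call:
apply_moves --series '[{"delta_pos": [-0.0007, 0, 0], "turn": [0, -0.025, 0], "jaw": 1}, {"delta_pos": [-0.0014, 0, 0], "turn": [0, -0.051, 0], "jaw": 1}, {"delta_pos": [-0.0014, 0, 0.008], "turn": [0, -0.051, 0], "jaw": 1}, {"delta_pos": [-0.0014, 0, 0.008], "turn": [0, -0.051, 0], "jaw": 1}]'

```text
time: 25.12
eef_pos: [0.4812, 0.2596, 0.1435]
ee_rot: [-180.0, 2.8, -156.8]
ft_force: [-0.2, 0.2, -2.9]
grip_width: 0.0167
gripper_force: 71.1
```

```bash
cat > ck.py <<'E'
from ax import *
def ck(zt):
    # key axis relative to its in-socket image position, px -> mm (image right); zt = tip height
    ref={'side':-.8,'scene':-1.2}
    for n in ref:
        q=shot(n);t=proj(q,[[.4811,.2585,zt+.06]])[0]
        m=min(env.cut_out('hex_key',q),key=lambda k:abs(k['bbox'][0]-t[0])+abs(k['bbox'][1]-t[1]))['pixels']
        k=200/np.tan(np.radians(q['fov_y'])/2)
        for dz in(.07,.06,.05,.04,.03,.02,.012,.006):
            P=np.array([.4811,.2585,zt+dz]);u,v=proj(q,P)[0];c=np.nonzero(m[int(round(v))])[0]
            d=-(np.array(q['camera_from_world'])@np.r_[P,1])[2]
            if len(c): print(n,dz,'w',len(c),'off mm',round(((c.min()+c.max())/2-u-ref[n])*d/k*1e3,1))
        print(n,'tip row',np.nonzero(m.any(1))[0].max(),'pred',proj(q,[[.4811,.2585,zt]])[0,1].round(1))
E
python3 - <<'E'
from ck import *
s=env.read_state();print(s['time'],s['eef_pos'],s['ee_rot'],s['ft_force'])
ck(s['eef_pos'][2]-.094)
p=shot('wrist');handle(p,.167);screw(p)
E
```

```text
25.125 [0.48117531 0.25959254 0.14346634] [-179.98863161    2.82182777 -156.79910835] [-0.22625464  0.15900113 -2.92174139]
side 0.07 w 16 off mm -0.1
side 0.06 w 13 off mm -0.8
side 0.05 w 8 off mm -1.5
side 0.04 w 8 off mm -1.1
side 0.03 w 8 off mm -0.8
side 0.02 w 9 off mm -1.6
side 0.012 w 10 off mm -2.4
side 0.006 w 10 off mm -2.2
side tip row 188 pred 185.6
scene 0.07 w 13 off mm 0.5
scene 0.06 w 10 off mm -0.9
scene 0.05 w 8 off mm -1.0
scene 0.04 w 8 off mm -1.1
scene 0.03 w 8 off mm -1.3
scene 0.02 w 7 off mm -0.1
scene 0.012 w 7 off mm -0.2
scene 0.006 w 7 off mm -0.2
scene tip row 199 pred 197.6
red 443 [635. 153.] ((382.79998779296875, 338.2562561035156), (23.888338088989258, 3.9770612716674805), 48.539512634277344)
red 7175 [322. 284.] ((480.32147216796875, 259.47674560546875), (90.15005493164062, 17.267419815063477), 22.82813835144043)
red 643 [ 14. 313.] ((538.8306884765625, 141.13424682617188), (8.067436218261719, 28.997066497802734), 61.55027770996094)
yellow 1832 [0.477  0.2912]
yellow 6473 [0.4732 0.2241]
dark 10194 [0.5091 0.296 ] [132. 254.]
dark 127070 [0.4714 0.2556] [414. 469.]
```

The key is upright and within about 1 mm of the socket axis. Inserting slowly.

Call:
apply_moves --series '[{"delta_pos": [0.0005, 0, 0.01], "turn": [0, 0, 0], "jaw": 1}, {"delta_pos": [0.0009, 0, 0.017], "turn": [0, 0, 0], "jaw": 1}, {"delta_pos": [0.0012, 0, 0.024], "turn": [0, 0, 0], "jaw": 1}, {"delta_pos": [0.0012, 0, 0.024], "turn": [0, 0, 0], "jaw": 1}]'

```text
time: 25.88
eef_pos: [0.4816, 0.2594, 0.1196]
ee_rot: [-180.0, 2.8, -156.8]
ft_force: [1.3, -1.4, -3.7]
grip_width: 0.0164
gripper_force: 71.0
```

Entered freely (tip at about 26 mm). Press home.

Call:
apply_moves --series '[{"delta_pos": [0.0003, 0, 0.006], "turn": [0, 0, 0], "jaw": 1}, {"delta_pos": [0.0006, 0, 0.012], "turn": [0, 0, 0], "jaw": 1}, {"delta_pos": [0.0008, 0, 0.016], "turn": [0, 0, 0], "jaw": 1}, {"delta_pos": [0.0008, 0, 0.016], "turn": [0, 0, 0], "jaw": 1}]'

```text
time: 26.38
eef_pos: [0.4827, 0.2599, 0.1078]
ee_rot: [-180.0, 3.1, -156.8]
ft_force: [-4.6, -4.3, 12.1]
grip_width: 0.0165
gripper_force: 73.2
```

```bash
python3 - <<'E'
from ck import *
s=env.read_state();print(s['time'],s['eef_pos'],s['ee_rot'],s['ft_force'],s['ft_torque'])
p=shot('wrist');handle(p,.13);screw(p)
E
```

```text
26.375 [0.48272446 0.25988027 0.10782552] [-179.95639755    3.10484362 -156.78032587] [-4.61042159 -4.27115882 12.08479792] [-1.72084047  2.02020169 -0.07271072]
red 7158 [322. 284.] ((481.11187744140625, 259.45013427734375), (89.52969360351562, 17.315046310424805), 22.839954376220703)
yellow 766 [0.4873 0.2436]
yellow 1348 [0.4762 0.2909]
yellow 6484 [0.4722 0.2241]
dark 10161 [0.531  0.2584] [ 74. 661.]
dark 10393 [0.5038 0.2898] [ 66. 403.]
dark 100317 [0.4712 0.2552] [394. 622.]
```

Seated home again (15 N, mark −67°, key −67°). Now tighten against the stop, watching the torque.

Call:
apply_moves --series '[{"delta_pos": [0, 0, 0], "turn": [0.0025, 0, 0.05], "jaw": 1}, {"delta_pos": [0, 0, 0], "turn": [0.005, 0, 0.1], "jaw": 1}, {"delta_pos": [0, 0, 0], "turn": [0.0075, 0, 0.15], "jaw": 1}]'

```text
time: 26.8
eef_pos: [0.4826, 0.2597, 0.1079]
ee_rot: [-180.0, 3.1, -165.5]
ft_force: [-5.4, -4.6, 12.6]
grip_width: 0.0166
gripper_force: 73.3
```

```bash
python3 - <<'E'
from ck import *
s=env.read_state();print(s['time'],s['eef_pos'],s['ee_rot'],s['ft_force'],s['ft_torque'])
p=shot('wrist');handle(p,.13);screw(p)
E
```

```text
26.8 [0.4826288  0.25968518 0.10786021] [-179.97519019    3.09113049 -165.47520036] [-5.3548316  -4.62103852 12.61436949] [-2.0259925   2.23576565  0.02970151]
red 7178 [322. 284.] ((481.2912292480469, 259.43475341796875), (90.08489227294922, 17.307077407836914), 14.475305557250977)
red 1239 [ 22. 351.] ((544.5610961914062, 136.2698211669922), (10.144782066345215, 65.63153839111328), 68.01103210449219)
yellow 683 [0.4873 0.2435]
yellow 2220 [0.4757 0.2913]
yellow 6309 [0.4718 0.2251]
dark 12261 [0.5071 0.2846] [104. 371.]
dark 10208 [0.5148 0.2494] [ 77. 340.]
dark 101245 [0.4715 0.2567] [391. 647.]
```

Call:
apply_moves --series '[{"delta_pos": [0, 0, 0], "turn": [0.0025, 0, 0.05], "jaw": 1}, {"delta_pos": [0, 0, 0], "turn": [0.005, 0, 0.1], "jaw": 1}, {"delta_pos": [0, 0, 0], "turn": [0.005, 0, 0.1], "jaw": 1}]'

```text
time: 27.22
eef_pos: [0.4826, 0.2595, 0.1078]
ee_rot: [-180.0, 3.1, -171.1]
ft_force: [-5.5, -5.1, 11.8]
grip_width: 0.0167
gripper_force: 73.3
```

```bash
python3 - <<'E'
from ck import *
s=env.read_state();print(s['time'],s['eef_pos'],s['ee_rot'],s['ft_force'],s['ft_torque'])
p=shot('wrist');handle(p,.13);screw(p)
E
```

```text
27.225 [0.48260065 0.2594826  0.10782789] [-179.96732959    3.08216798 -171.14047052] [-5.5279182  -5.10296196 11.78565026] [-2.16429115  2.16651763  0.07851674]
red 7168 [322. 284.] ((481.2073059082031, 259.3955078125), (90.09342193603516, 17.27747917175293), 8.608941078186035)
red 1157 [ 50. 360.] ((536.5060424804688, 140.9157257080078), (11.214463233947754, 51.81578063964844), 64.99214935302734)
yellow 573 [0.4873 0.2433]
yellow 2870 [0.4753 0.2917]
yellow 5825 [0.4716 0.2257]
dark 13857 [0.5204 0.2904] [168. 632.]
dark 10423 [0.5413 0.2466] [ 87. 913.]
dark 102067 [0.4714 0.2576] [394. 655.]
```

Call:
apply_moves --series '[{"delta_pos": [0, 0, 0], "turn": [0.0025, 0, 0.05], "jaw": 1}, {"delta_pos": [0, 0, 0], "turn": [0.005, 0, 0.1], "jaw": 1}, {"delta_pos": [0, 0, 0], "turn": [0.005, 0, 0.1], "jaw": 1}]'

```text
time: 27.65
eef_pos: [0.4826, 0.2594, 0.1079]
ee_rot: [-180.0, 3.1, -176.9]
ft_force: [-6.1, -6.0, 13.3]
grip_width: 0.0163
gripper_force: 73.4
```

```bash
python3 - <<'E'
from ck import *
s=env.read_state();print(s['time'],s['eef_pos'],s['ee_rot'],s['ft_force'],s['ft_torque'])
p=shot('wrist');handle(p,.13);screw(p)
E
```

```text
27.65 [0.48259402 0.25944982 0.10785446] [-179.98051162    3.08400812 -176.85683495] [-6.13504655 -5.99696586 13.3390391 ] [-2.27183653  2.20930505  0.25997511]
red 7168 [322. 284.] ((480.8583679199219, 259.38653564453125), (89.5108642578125, 17.291276931762695), 3.40193510055542)
red 1050 [ 73. 372.] ((530.3194580078125, 145.63856506347656), (12.091085433959961, 41.578304290771484), 62.8778190612793)
red 744 [ 15. 384.] ((536.4581909179688, 118.74345397949219), (12.866650581359863, 30.65816307067871), 57.74802017211914)
yellow 419 [0.4873 0.2431]
yellow 3650 [0.4751 0.2921]
yellow 5124 [0.4715 0.2261]
dark 13546 [0.433  0.2665] [  78. 1184.]
dark 11386 [0.5094 0.2427] [ 76. 302.]
dark 102972 [0.4713 0.2585] [389. 680.]
```

Torque is up by 0.33 N m and the mark hasn't moved, so the screw was already hard at its stop. Release here and retreat straight up.

Call:
apply_moves --series '[{"delta_pos": [0, 0, 0], "turn": [0, 0, 0], "jaw": -1}, {"delta_pos": [0, 0, 0], "turn": [0, 0, 0], "jaw": -1}, {"delta_pos": [0, 0, 0], "turn": [0, 0, 0], "jaw": -1}, {"delta_pos": [0, 0, 0], "turn": [0, 0, 0], "jaw": -1}]'

```text
time: 28.2
eef_pos: [0.4818, 0.26, 0.1043]
ee_rot: [180.0, 2.9, -176.9]
ft_force: [-0.4, -0.6, -0.2]
grip_width: 0.0849
gripper_force: 0.0
```

Call:
apply_moves --series '[{"delta_pos": [-0.001, 0, -0.02], "turn": [0, 0, 0], "jaw": -1}, {"delta_pos": [-0.0035, 0, -0.07], "turn": [0, 0, 0], "jaw": -1}, {"delta_pos": [-0.006, 0, -0.12], "turn": [0, 0, 0], "jaw": -1}, {"delta_pos": [-0.006, 0, -0.12], "turn": [0, 0.051, -0.1], "jaw": -1}, {"delta_pos": [-0.006, 0, -0.12], "turn": [0, 0.051, -0.28], "jaw": -1}]'

```text
time: 28.82
eef_pos: [0.4822, 0.2602, 0.2251]
ee_rot: [-179.7, -0.1, -160.6]
ft_force: [0.8, 0.1, -1.0]
grip_width: 0.0854
gripper_force: 0.0
```

Call:
apply_moves --series '[{"delta_pos": [0, 0, 0], "turn": [0, 0, -0.18], "jaw": -1}, {"delta_pos": [0, 0, 0], "turn": [0, 0, -0.36], "jaw": -1}, {"delta_pos": [0, 0, 0], "turn": [0, 0, -0.54], "jaw": -1}, {"delta_pos": [0, 0, 0], "turn": [0, 0, -0.6], "jaw": -1}, {"delta_pos": [0, 0, 0], "turn": [0, 0, -0.6], "jaw": -1}]'

```text
time: 29.45
eef_pos: [0.4817, 0.2599, 0.2246]
ee_rot: [-179.7, -0.3, -126.5]
ft_force: [-0.3, -1.0, 0.1]
grip_width: 0.0854
gripper_force: 0.0
```

```bash
python3 - <<'E'
from ck import *
s=env.read_state();print(s['time'],s['eef_pos'],s['ee_rot'],s['ft_force'])
p=shot('wrist');handle(p,.13);screw(p)
for r in((-180,-10),(-140,-20)): mark(p,r)
for n in('side','scene'):
    q=shot(n);print(n,[(round(r['conf'],2),np.round(r['bbox'],1).tolist()) for r in env.cut_out('box_lid',q)[:1]])
ck(.014)
E
```

```text
29.45 [0.48172839 0.25991    0.22455071] [-179.7330194    -0.28420872 -126.51008913] [-0.27138331 -0.99902553  0.06388577]
red 2964 [322. 203.] ((481.47064208984375, 256.26812744140625), (90.8696060180664, 20.42894744873047), 4.135824680328369)
red 1072 [525. 270.] ((382.6024169921875, 397.1253356933594), (55.28953552246094, 15.512426376342773), 52.99304962158203)
yellow 1024 [0.5077 0.2576]
yellow 1522 [0.487  0.2446]
yellow 5557 [0.4768 0.2229]
dark 92945 [0.4914 0.2578] [348. 617.]
dark 19164 [0.5047 0.2323] [252. 321.]
dark 10530 [0.454  0.2975] [ 83. 284.]
dark 28465 [0.4526 0.245 ] [278. 407.]
centre [0.481  0.2583] 156 resid 0.00024 mark deg -66.4 r 0.0147
centre [0.4811 0.2583] 106 resid 0.00029 mark deg -66.7 r 0.0147
side [(0.64, [308.9, 137.9, 49.7, 87.6])]
scene [(0.85, [292.9, 161.8, 40.5, 65.4])]
side 0.07 w 29 off mm 17.5
side 0.06 w 16 off mm 14.8
side 0.05 w 8 off mm -0.4
side 0.04 w 8 off mm -0.1
side 0.03 w 9 off mm -0.8
side 0.02 w 9 off mm -0.5
side 0.012 w 7 off mm -0.3
side tip row 195 pred 198.1
scene 0.07 w 12 off mm 1.4
scene 0.06 w 10 off mm 1.3
scene 0.05 w 7 off mm -0.1
scene 0.04 w 7 off mm -0.2
scene 0.03 w 7 off mm -0.3
scene 0.02 w 6 off mm -1.8
scene 0.012 w 1 off mm -0.5
scene tip row 205 pred 209.3
```

The screw mark reads the same as after the first tightening. The key is upright and seated, the lid is open, and the gripper is clear. Handing in.

```bash
python3 -c "
from station import env
s=env.read_state();print(s['time'],s['eef_pos'],s['grip_width'],s['ft_force'])
print(env.hand_in())"
```

```text
29.9 [0.4817335  0.25985742 0.22466708] 0.08535227238439266 [-0.51081254  0.82306335 -0.02238866]
the job is handed in; nothing more can be done
None
```

Handed in at 29.9 s: the lid is open, and the key stands in the socket with the screw at its stop as judged by torque (its mark read about 1.11 rad against 1.15); on the way I took the key out once to reseat it, and the first reinsertion jammed at about 62 N.

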